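# Change the battery and set out the EEG amplifier

## Task

Set out the amplifier for the next recording: take the charged battery pack out of the charging cradle and stand it on the desk midway between the electrode input box and the fibre converter, put the amplifier squarely and centrally on top of it, and set the trigger box on the desk midway between that stack and the converter. The other battery pack, lying on the desk, is used up: seat it in the charging cradle. Do not shift the gel syringe, the tape roll or the gel jar, and do not tip any of the devices over.

Things in the scene. Friction and masses are not known exactly. Their poses are not given: they have to be found in the camera images.
- cradle: Charging cradle, fixed: black base 144 mm long (its x) by 84 wide (y), pocket 132 x 72 mm for a battery pack, pocket floor 10 mm above the desk, rim 16 mm high on the long sides and near end, contact block 34 mm high at the +x end. Origin: on the desk under the pocket's centre, z up. A seated pack is centred over it, underside at 10 mm, length along x, either way round.
- pack_charged: Charged battery pack, at the start seated in the cradle: grey box with black end caps, 124 mm long (x), 64 mm wide (y), 40 mm high, flat top with a white rating plate and a row of four gauge lamps, about 0.42 kg. Origin: centre of its underside, z up. It may stand either way round.
- pack_used: Used battery pack, at the start flat on the desk: in every way like the charged one (124 x 64 x 40 mm, x along its length, origin at the centre of its underside).
- amplifier: Amplifier, loose on the desk: white box 110 mm long (x), 64 mm wide (y), 28 mm high with black short ends, a black band across one end of the lid and dark vent slots, about 0.26 kg. Origin: centre of its underside, z up. It may lie either way round.
- trigger_box: Trigger box, loose on the desk: ribbed bare-aluminium box, the smallest of the devices, 92 mm long (x), 56 mm wide (y), 24 mm high with black end caps, about 0.16 kg. Origin: centre of its underside, z up. It may lie either way round.
- input_box: Electrode input box, screwed to the desk: white box 140 mm (x) by 70 mm (y) by 40 mm high with a field of small black sockets on top. Origin: centre of its underside. The converter stands level with it on its left or its right, 0.44 m away centre to centre, along its y axis.
- converter: Fibre converter, screwed to the desk: dark metal box with cooling fins, 110 mm (x) by 70 mm (y) by 32 mm high. Origin: centre of its underside. Midway always means midway between centres, seen from above.
- syringe: Gel syringe lying on the desk, clear with a white plunger, 130 mm long (x), 34 mm wide at its flange, 20 mm high. Origin: on the desk under its middle. Stays where it is.
- tape_roll: Roll of white tape lying flat, 68 mm across, 25 mm high. Origin: centre of its underside. Stays where it is.
- gel_jar: White round jar of electrode gel, 62 mm across, 60 mm high. Origin: centre of its underside. Stays where it is.
Things that resemble listed ones, but are neither listed nor needed, are in the scene too. What is shaped like the pack_charged but green is not meant.

How it is judged:
By the outcome, as a careful person would: the job done as asked, in the order asked, and still so for the second after the job is handed in, with the robot touching nothing.
It also fails if it takes over 128 s, if anything falls off the work surface, if the arm or the gripper's body presses on something with over 40 N, if the wrist force passes 120 N, or if a joint passes its speed limit or range.

## Robot

A 6-joint arm with a two-finger parallel gripper is mounted at the origin on the work surface. World frame = base frame: x ahead of the robot, y to its left, z up, the work surface at z = 0. Lengths are in m, angles in rad, forces in N, time in s.
With the tool pointing down it reaches from about 0.425 to 0.95 m from the base axis. Payload 3.5 kg.
Tool frame: the origin (TCP) lies at the very end of the fingers, on their centre line; the grasp point (between the pads) lies 19 mm behind it; z points along the fingers, y is the line along which they close (so a half turn about z gives the same grasp; the last joint's range is limited). The gripper opens to 85 mm and grips with 20 to 120 N. Pads are 22 mm wide; open, the fingers measure 114 mm over their backs; the gripper's body (76 mm by 85 mm) begins 54 mm behind the grasp point. The pads swing forward as they close: fully open they stand 13 mm farther back than shut.
Start: joints at [-1.372, 0.286, 1.577, -0, 1.279, -0.15], TCP at [0.231, -0.634, 0.231] pointing down, gripper open.
Joint ranges: [-2.77, 2.77], [-0.9, 2.22], [0.21, 2.48], [-1.53, 4.67], [0.24, 2.81], [-2.84, 2.84]. Speed limits (rad/s): [2.79, 2.79, 3.14, 3.14, 3.14, 3.14].

## Interface

Orientations are given as a unit quaternion [x, y, z, w].
In Python, from plant import get_state, read_camera, sign_off, recognise gives the robot as it stands.
- The arm moves only by the tool arm_command, never from a script. Its argument "steps" is a list of rows, each an object with "translation": the shift along the tool's x, y, z scaled (see below), a list of three; "twist": the turn, a rotation vector about the tool's x, y, z scaled (see below), a list of three; "fingers": the opening, from -1 (shut) to 1 (fully open). In form: [{"translation": [x, y, z], "twist": [rx, ry, rz], "fingers": fingers}, ...]. A call has 1 to 5 rows; each row is the pose to reach, as a shift and turn from the pose commanded when the call began, along the tool's axes at that moment; what a row does not reach only later rows make up. The controller multiplies each number of a shift by 75 cm and each number of a turn by 60 degrees. A row lasts 1/8 s, in which the tool goes at most 62.5 mm and 10.7 degrees, less where a joint would pass 70% of its speed; a pose out of reach is approached as far as the arm can. A call with a number of a shift or a turn outside -1 to 1 is refused whole. A call with a gripper value outside its range is refused whole. The fingers move at their own pace and stop on an object; "grip_force" is the grip in N (left out, the last holds). Time passes only in rows, so rows that repeat a pose let the fingers close. It gives the time, the measured TCP pose, the force, the opening and the grip force at its end, in the units of the state.
- get_state(): the state, without advancing time (a new reading comes with each control period).
- read_camera(name): name is "scene" or "top" or "wrist"; returns a dict with "pixels" (480x640x3 uint8, red, green, blue), "K" (3x3 intrinsics, pixels), "R" (3x3) and "t" (3): a world point X has camera coordinates R X + t; the wrist camera has in their place "T_tool_cam" (4x4, takes a point from camera to tool coordinates, whose origin is the TCP and whose axes are the flange's). Camera axes: x right, y down, z forward; pixel columns grow to the right and rows downward; lengths in m; the calibration is good to about 2 mm. A picture is of the moment at which its call begins: read the wrist's pose just before it. There is no depth.
- sign_off(): hands the job in; it is judged then, once.
Trained networks look in a picture, given as the dict that the camera call returned (one of the last four; its "shot" number tells which), for a name from the list of things; names that differ only in an ending like _2 or _b are one class to them, and where a whole thing is asked for, a point or a joint stands for the part that bears it (a point fixed in the world has none). Each returns a list of dicts, best first, with "conf" (0 to 1); they miss things now and then, are a little off and sometimes report something else, mostly with a low value. They report only what shows in the picture. A call takes as long as a camera call. They do not tell look-alikes from the thing itself.
- recognise(picture, query): "point" ([row, column] in pixels, amid what is visible of it).
The state is a dict: "time": time; "qpos": joint angles; "dq": joint speeds; "joint_efforts": joint torques, N m; "eef_pos": TCP position; "tcp_rot": TCP orientation; "contact_force": force on the tool from outside, world axes, zero at the start; "wrist_torque": the same for the moment, N m; "opening": opening from 0.0 (shut) to 1.0 (fully open); "finger_force": force on a finger pad.
Only numpy, scipy, OpenCV 4.12 (cv2) and the standard library are available. Lean on these libraries where they do the work, as an engineer would, in place of code of your own. Each camera call takes 0.05 s, during which the arm holds its last target. There are 200 camera calls.

## Working session

There is one attempt and no reset: what is moved stays moved. The work goes in short steps, Python scripts to look and compute and a tool call to move; the robot and the scene stay as the last step left them, time stands still between calls to the robot, and variables do not carry over. Pictures are saved under pics/ and viewed, at most 14 in all, crops included, and the job is handed in when it is done.

Besides the shell and the picture viewer there is one more tool, called after "Request:" as name(argument=value, ...) on one line, values as JSON. arm_command: Moves the arm, as the interface text tells. Shifts and turns lie within -1 to 1; 1 stands for 75 cm of shift or 60 degrees of turn. Its arguments: {"type":"object","properties":{"steps":{"type":"array"},"grip_force":{"type":"number"}},"required":["steps"]}

```bash
mkdir -p pics; ls; python3 - <<'E'
from plant import *
import cv2,pickle
d={}
for c in ["top","scene"]:
    p=read_camera(c); d[c]=p; cv2.imwrite(f"pics/{c}0.png",p["pixels"][:,:,::-1])
    for n in ["cradle","pack_charged","pack_used","amplifier","trigger_box","input_box","converter","syringe","tape_roll","gel_jar"]:
        print(c,n,[([int(v) for v in r["point"]],round(r["conf"],2)) for r in recognise(p,n)])
pickle.dump(d,open("d.pkl","wb"))
s=get_state();print(s)
E
```

```text
pics
top cradle [([280, 332], 0.73)]
top pack_charged [([320, 513], 0.91), ([285, 347], 0.69)]
top pack_used [([289, 433], 0.83)]
top amplifier [([282, 251], 0.78), ([287, 157], 0.68), ([223, 143], 0.35)]
top trigger_box [([286, 161], 0.67)]
top input_box [([195, 213], 0.87)]
top converter [([187, 386], 0.6)]
top syringe [([290, 299], 0.67), ([285, 329], 0.25)]
top tape_roll [([217, 144], 0.56)]
top gel_jar [([223, 440], 0.56)]
scene cradle [([254, 292], 0.78)]
scene pack_charged [([231, 286], 0.94), ([267, 99], 0.82), ([251, 291], 0.2)]
scene pack_used [([261, 194], 0.84)]
scene amplifier [([217, 373], 0.67), ([259, 196], 0.66), ([197, 441], 0.22)]
scene trigger_box [([197, 440], 0.88)]
scene input_box [([250, 461], 0.69)]
scene converter [([324, 285], 0.84)]
scene syringe [([223, 326], 0.72)]
scene tape_roll [([221, 489], 0.94), ([232, 286], 0.37)]
scene gel_jar [([305, 200], 0.61)]
{'time': 1.1, 'qpos': array([-1.37204032e+00,  2.86314068e-01,  1.57672549e+00,  3.02987187e-06,
        1.27854488e+00, -1.50029895e-01]), 'dq': array([ 1.69658987e-04,  9.77642677e-05, -1.32368215e-03, -1.25094748e-03,
       -9.54257051e-04,  2.25124738e-04]), 'joint_efforts': array([-8.38511460e-05, -4.05975437e+01, -2.92942858e+01, -9.97671918e-05,
        6.32559368e-04, -4.75113112e-06]), 'eef_pos': array([ 0.23069329, -0.6343424 ,  0.23130166]), 'tcp_rot': array([9.84832125e-01, 1.73509898e-01, 1.55043675e-06, 4.07525184e-06]), 'contact_force': array([ 0.09580855,  0.69680523, -0.29652575]), 'wrist_torque': array([-0.07786062,  0.04287383,  0.05483095]), 'finger_force': 0.0, 'opening': 1.0020952606209865}
```

View pics/top0.png

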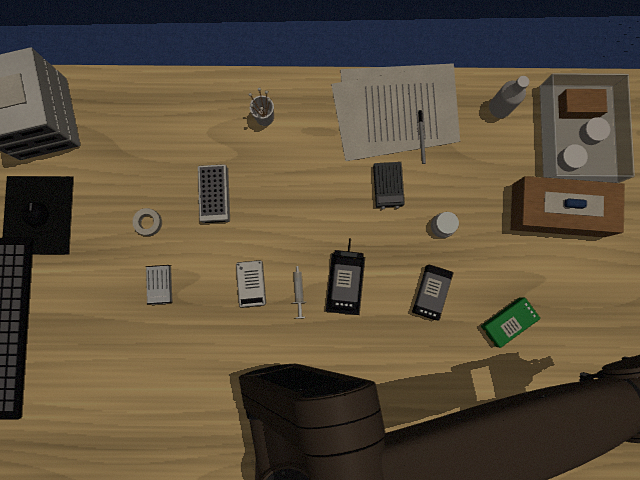

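View pics/scene0.png

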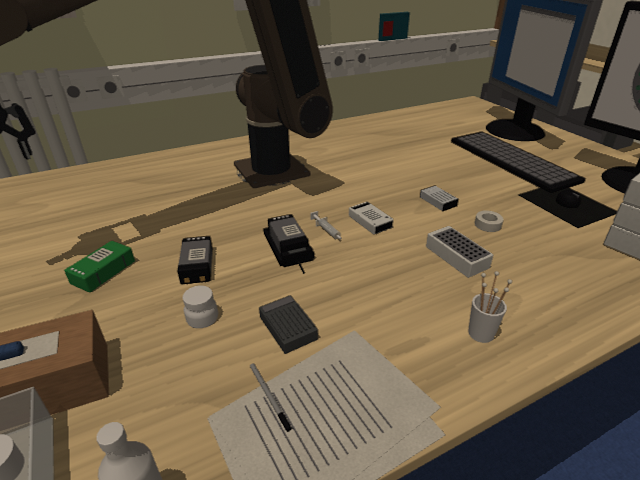

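```bash
cat > h.py <<'E'
import numpy as np
from scipy.spatial.transform import Rotation as Ro
def ray(p,u,v,z,R=None,t=None):
    R=p["R"] if R is None else R; t=p["t"] if t is None else t
    R=np.array(R);C=-R.T@np.array(t); d=R.T@np.linalg.inv(p["K"])@np.array([u,v,1.])
    return C+d*(z-C[2])/d[2]
def wristRt(p,s):
    T=np.eye(4);T[:3,:3]=Ro.from_quat(s["tcp_rot"]).as_matrix();T[:3,3]=s["eef_pos"]
    M=np.linalg.inv(T@np.array(p["T_tool_cam"])); return M[:3,:3],M[:3,3]
E
python3 - <<'E'
import pickle,cv2
from h import *
p=pickle.load(open("d.pkl","rb"))["top"]
print(-p["R"].T@p["t"],p["K"])
for n,u,v,z in [("cradlepack",345,280,.05),("used",432,292,.04),("green",511,322,.04),("amp",250,283,.028),("trig",158.5,285,.024),("input",213,193,.04),("conv",388,185,.032),("tape",147,221,.025),("jar",445.5,223,.06),("syr",299,292,.01)]: print(n,ray(p,u,v,z).round(3))
im=p["pixels"][:,:,::-1][150:350,120:480]
cv2.imwrite("pics/topc.png",cv2.resize(im,None,fx=2.2,fy=2.2,interpolation=cv2.INTER_CUBIC))
E
```

```text
[ 0.35639991 -0.06365292  1.37950206] [[550.75598766   0.         324.27447331]
 [  0.         550.75598766 242.55521757]
 [  0.           0.           1.        ]]
cradlepack [ 0.417 -0.117  0.05 ]
used [ 0.39  -0.328  0.04 ]
green [ 0.319 -0.518  0.04 ]
amp [0.409 0.115 0.028]
trig [0.403 0.34  0.024]
input [0.63 0.21 0.04]
conv [ 0.655 -0.224  0.032]
tape [0.561 0.375 0.025]
jar [ 0.556 -0.359  0.06 ]
syr [ 0.388 -0.004  0.01 ]
```

View pics/topc.png

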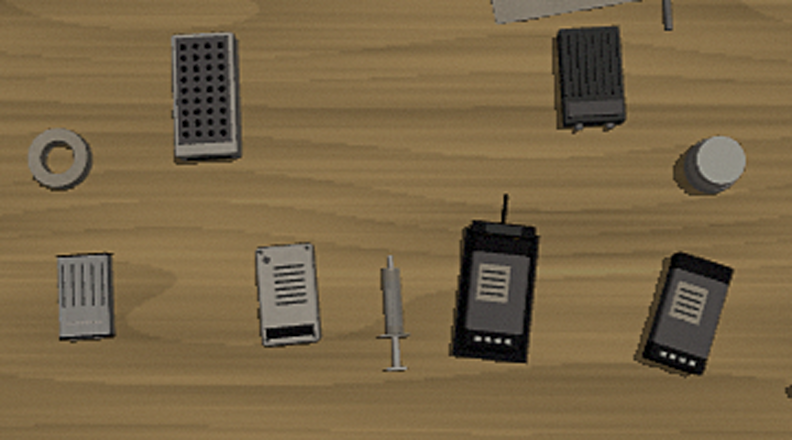

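```bash
cat >> h.py <<'E'
def plan(wps,start=None):
    """wps: (x,y,z,yaw_deg); tool down. prints scaled shift/turn of each leg, leg by leg"""
    from plant import get_state
    if start is None:
        s=get_state(); P=np.array(s["eef_pos"]); R=Ro.from_quat(s["tcp_rot"])
    else: P=np.array(start[:3]); R=Ro.from_euler("z",start[3],degrees=True)*Ro.from_euler("x",180,degrees=True)
    for w in wps:
        Q=np.array(w[:3]); S=Ro.from_euler("z",w[3],degrees=True)*Ro.from_euler("x",180,degrees=True)
        t=R.inv().apply(Q-P)/.75; r=np.degrees((R.inv()*S).as_rotvec())/60
        print(w,"T",t.round(4).tolist(),"W",r.round(4).tolist(),"rows>=%.1f"%max(np.linalg.norm(Q-P)/.0625,np.linalg.norm(r)*60/10.7))
        P,R=Q,S
E
python3 - <<'E'
from plant import *; from h import *
p=read_camera("wrist"); print(np.array(p["T_tool_cam"]).round(4),p["K"])
plan([(.33,-.44,.30,10),(.43,-.20,.32,0)])
E
```

```text
[[ 4.000e-04 -9.471e-01 -3.208e-01  8.270e-02]
 [ 1.000e+00  5.000e-04 -2.000e-04 -1.000e-04]
 [ 3.000e-04 -3.208e-01  9.471e-01 -1.414e-01]
 [ 0.000e+00  0.000e+00  0.000e+00  1.000e+00]] [[408.27660373   0.         320.11196054]
 [  0.         408.27660373 237.34106202]
 [  0.           0.           1.        ]]
(0.33, -0.44, 0.3, 10) T [0.2129, -0.1983, -0.0916] W [0.0, 0.0, 0.1664] rows>=3.7
(0.43, -0.2, 0.32, 0) T [0.1869, -0.292, -0.0267] W [0.0, -0.0, 0.1667] rows>=4.2
```

Request:
arm_command(steps=[{"translation":[0.213,-0.198,-0.092],"twist":[0,0,0.167],"fingers":1},{"translation":[0.213,-0.198,-0.092],"twist":[0,0,0.167],"fingers":1},{"translation":[0.213,-0.198,-0.092],"twist":[0,0,0.167],"fingers":1},{"translation":[0.213,-0.198,-0.092],"twist":[0,0,0.167],"fingers":1},{"translation":[0.213,-0.198,-0.092],"twist":[0,0,0.167],"fingers":1}])

```text
time: 1.78
eef_pos: [0.3316, -0.4387, 0.3025]
tcp_rot: [0.996, 0.089, 0.001, 0.002]
contact_force: [-0.7, 0.3, 0.3]
opening: 1.002
finger_force: 0.0
```

```bash
python3 - <<'E'
from h import *
plan([(.50,-.20,.32,0)])
E
```

```text
(0.5, -0.2, 0.32, 0) T [0.2772, -0.2735, -0.024] W [0.0033, -0.0015, 0.1696] rows>=4.7
```

Request:
arm_command(steps=[{"translation":[0.277,-0.2735,-0.024],"twist":[0,0,0.167],"fingers":1},{"translation":[0.277,-0.2735,-0.024],"twist":[0,0,0.167],"fingers":1},{"translation":[0.277,-0.2735,-0.024],"twist":[0,0,0.167],"fingers":1},{"translation":[0.277,-0.2735,-0.024],"twist":[0,0,0.167],"fingers":1},{"translation":[0.277,-0.2735,-0.024],"twist":[0,0,0.167],"fingers":1}])

```text
time: 2.4
eef_pos: [0.5002, -0.2011, 0.3181]
tcp_rot: [1.0, -0.0, -0.0, 0.0]
contact_force: [0.2, -1.0, -0.6]
opening: 1.002
finger_force: 0.0
```

Request:
arm_command(steps=[{"translation":[0,0,0],"twist":[0,0,0],"fingers":1},{"translation":[0,0,0],"twist":[0,0,0],"fingers":1}])

```text
time: 2.65
eef_pos: [0.4989, -0.2032, 0.3177]
tcp_rot: [1.0, -0.001, -0.001, 0.0]
contact_force: [-0.3, 0.7, 0.9]
opening: 0.999
finger_force: 0.0
```

```bash
python3 - <<'E'
from h import *; from plant import *; import cv2,pickle
s=get_state();p=read_camera("wrist");pickle.dump((s,p),open("w1.pkl","wb"))
cv2.imwrite("pics/w1.png",p["pixels"][:,:,::-1]);print(s["eef_pos"],s["dq"].round(3))
plan([(.50,.03,.32,0),(.50,.20,.32,0)])
E
```

```text
[ 0.49889966 -0.20318181  0.3176792 ] [-0.021 -0.004  0.003  0.003 -0.     0.004]
(0.5, 0.03, 0.32, 0) T [0.001, -0.3113, -0.003] W [0.0, 0.001, -0.0024] rows>=3.7
(0.5, 0.2, 0.32, 0) T [0.0, -0.2267, -0.0] W [0.0, 0.0, 0.0] rows>=2.7
```

View pics/w1.png

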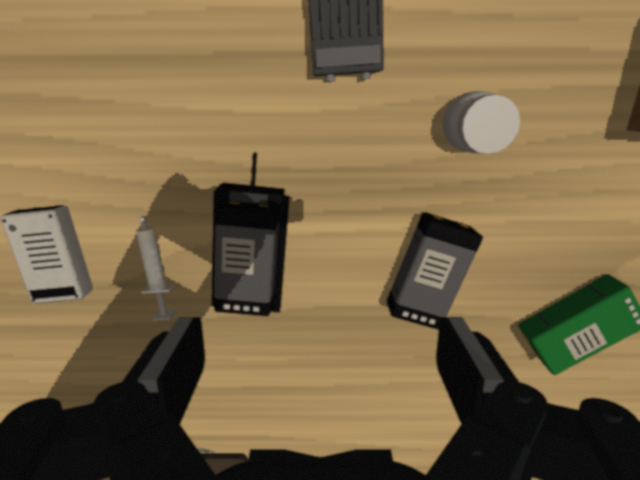

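Request:
arm_command(steps=[{"translation":[0,-0.31,-0.003],"twist":[0,0,0],"fingers":1},{"translation":[0,-0.31,-0.003],"twist":[0,0,0],"fingers":1},{"translation":[0,-0.31,-0.003],"twist":[0,0,0],"fingers":1},{"translation":[0,-0.31,-0.003],"twist":[0,0,0],"fingers":1},{"translation":[0,-0.31,-0.003],"twist":[0,0,0],"fingers":1}])

```text
time: 3.32
eef_pos: [0.4992, 0.0312, 0.3206]
tcp_rot: [1.0, 0.001, 0.0, 0.0]
contact_force: [-0.1, -0.3, 0.9]
opening: 0.999
finger_force: 0.0
```

Request:
arm_command(steps=[{"translation":[0,-0.227,0],"twist":[0,0,0],"fingers":1},{"translation":[0,-0.227,0],"twist":[0,0,0],"fingers":1},{"translation":[0,-0.227,0],"twist":[0,0,0],"fingers":1},{"translation":[0,-0.227,0],"twist":[0,0,0],"fingers":1},{"translation":[0,-0.227,0],"twist":[0,0,0],"fingers":1}])

```text
time: 3.95
eef_pos: [0.5002, 0.1986, 0.3202]
tcp_rot: [1.0, -0.002, -0.0, 0.001]
contact_force: [-0.2, -0.7, 0.3]
opening: 1.003
finger_force: 0.0
```

Request:
arm_command(steps=[{"translation":[0,0,0],"twist":[0,0,0],"fingers":1},{"translation":[0,0,0],"twist":[0,0,0],"fingers":1}])

```text
time: 4.2
eef_pos: [0.5, 0.1992, 0.3206]
tcp_rot: [1.0, -0.002, 0.0, 0.0]
contact_force: [-0.3, 0.9, 0.1]
opening: 1.003
finger_force: 0.0
```

```bash
python3 - <<'E'
from h import *; from plant import *; import cv2,pickle
s=get_state();p=read_camera("wrist");pickle.dump((s,p),open("w2.pkl","wb"))
cv2.imwrite("pics/w2.png",p["pixels"][:,:,::-1]);print(s["eef_pos"],s["dq"].round(3))
plan([(.66,.0,.40,0)])
E
```

```text
[0.49995308 0.19920493 0.32064897] [ 0.012 -0.001 -0.     0.001 -0.     0.002]
(0.66, 0.0, 0.4, 0) T [0.2143, 0.2654, -0.1058] W [0.0001, -0.0001, -0.0026] rows>=4.3
```

View pics/w2.png

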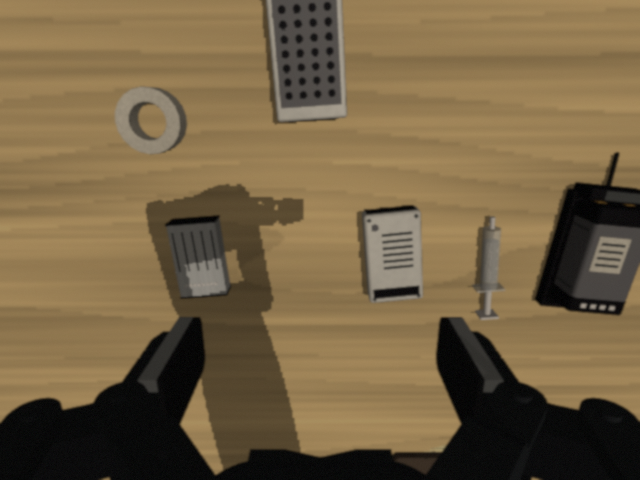

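Request:
arm_command(steps=[{"translation":[0.214,0.265,-0.106],"twist":[0,0,0],"fingers":1},{"translation":[0.214,0.265,-0.106],"twist":[0,0,0],"fingers":1},{"translation":[0.214,0.265,-0.106],"twist":[0,0,0],"fingers":1},{"translation":[0.214,0.265,-0.106],"twist":[0,0,0],"fingers":1},{"translation":[0.214,0.265,-0.106],"twist":[0,0,0],"fingers":1}])

```text
time: 4.88
eef_pos: [0.6615, -0.0019, 0.4008]
tcp_rot: [1.0, -0.003, 0.001, 0.0]
contact_force: [-0.0, 0.3, -1.1]
opening: 0.998
finger_force: 0.0
```

Request:
arm_command(steps=[{"translation":[0,0,0],"twist":[0,0,0],"fingers":1},{"translation":[0,0,0],"twist":[0,0,0],"fingers":1}])

```text
time: 5.12
eef_pos: [0.659, 0.003, 0.3994]
tcp_rot: [1.0, 0.0, -0.001, -0.0]
contact_force: [0.0, -0.4, 0.2]
opening: 0.996
finger_force: 0.0
```

```bash
cat > fit.py <<'E'
from h import *; import cv2
from scipy.optimize import minimize
def mask(p):
    im=cv2.GaussianBlur(p["pixels"],(0,0),1.0).astype(float)
    m=((im[...,2]+6)/(im[...,0]+6)>.72).astype(np.uint8)
    return cv2.morphologyEx(m,cv2.MORPH_OPEN,np.ones((5,5),np.uint8))
def proj(p,R,t,X):
    c=X@np.array(R).T+np.array(t); q=c@np.array(p["K"]).T; return q[:,:2]/q[:,2:]
def corners(b): # b: x0,x1,y0,y1,z0,z1
    return np.array([[x,y,z] for x in b[:2] for y in b[2:4] for z in b[4:]])
def box(L,W,H,z=0): return (-L/2,L/2,-W/2,W/2,z,z+H)
def render(p,R,t,boxes,q):
    m=np.zeros((480*2,640*2),np.uint8); c,s=np.cos(q[2]),np.sin(q[2])
    for b in boxes:
        X=corners(b); X=np.c_[c*X[:,0]-s*X[:,1]+q[0],s*X[:,0]+c*X[:,1]+q[1],X[:,2]]
        u=proj(p,R,t,X)*2+.5
        cv2.fillConvexPoly(m,cv2.convexHull((u*16).astype(np.int32)),255,shift=4,lineType=cv2.LINE_AA)
    return cv2.resize(m,(640,480),interpolation=cv2.INTER_AREA)/255.
def fit(p,R,t,boxes,q0,M=None,pad=22):
    M=mask(p) if M is None else M
    r0=render(p,R,t,boxes,q0); roi=cv2.dilate((r0>0).astype(np.uint8),np.ones((pad,pad)))
    f=lambda v: np.sum(roi*np.abs(render(p,R,t,boxes,[v[0]/100,v[1]/100,v[2]/10])-M))
    x0=np.array([q0[0]*100,q0[1]*100,q0[2]*10]); best=None
    for k in range(2):
        r=minimize(f,x0,method="Nelder-Mead",options=dict(initial_simplex=x0+np.array([[0,0,0],[1,0,0],[0,1,0],[0,0,1]])*(1 if k==0 else .3),xatol=.005,fatol=.5,maxiter=300)); x0=r.x
    return [round(x0[0]/100,4),round(x0[1]/100,4),round(np.degrees(x0[2]/10),2)],round(r.fun/max(1,r0.sum()),3)
PACK=box(.124,.064,.04);AMP=box(.11,.064,.028);TRIG=box(.092,.056,.024);INP=box(.14,.07,.04);CONV=box(.11,.07,.032)
CR=[box(.144,.084,.016),box(.124,.064,.04,.01),(.062,.072,-.042,.042,0,.034)]
E
python3 - <<'E'
from fit import *; from plant import *; import pickle
s=get_state();p=read_camera("wrist");pickle.dump((s,p),open("w3.pkl","wb"))
print(s["eef_pos"],s["dq"].round(3))
cv2.imwrite("pics/w3.png",p["pixels"][:,:,::-1])
top=pickle.load(open("d.pkl","rb"))["top"]; s1,w1=pickle.load(open("w1.pkl","rb"));s2,w2=pickle.load(open("w2.pkl","rb"))
V=dict(top=(top,top["R"],top["t"]),w1=(w1,*wristRt(w1,s1)),w2=(w2,*wristRt(w2,s2)),w3=(p,*wristRt(p,s)))
for n in V: cv2.imwrite(f"pics/m_{n}.png",mask(V[n][0])*255)
r=np.radians
for n,b,q,vs in [("cradle",CR,(.41,-.117,r(-3)),("top","w1")),("used",[PACK],(.39,-.325,r(-18)),("top","w1")),("amp",[AMP],(.409,.115,r(3)),("top","w2")),("trig",[TRIG],(.403,.34,0),("top","w2")),("inp",[INP],(.63,.21,r(3)),("top","w3")),("conv",[CONV],(.655,-.224,r(3)),("top","w3"))]:
    for v in vs: print(n,v,*fit(*V[v],b,q))
E
```

```text
[0.65903327 0.00297634 0.39943963] [ 0.013 -0.008  0.006 -0.003 -0.002 -0.002]
cradle top [np.float64(0.4127), np.float64(-0.1174), np.float64(-5.53)] 0.092
cradle w1 [np.float64(0.4143), np.float64(-0.1206), np.float64(-7.45)] 0.1
used top [np.float64(0.3894), np.float64(-0.3315), np.float64(-15.72)] 0.134
used w1 [np.float64(0.3864), np.float64(-0.3319), np.float64(-12.54)] 0.155
amp top [np.float64(0.4079), np.float64(0.1155), np.float64(5.57)] 0.065
amp w2 [np.float64(0.406), np.float64(0.1149), np.float64(6.76)] 0.08
trig top [np.float64(0.4048), np.float64(0.3436), np.float64(3.64)] 0.07
trig w2 [np.float64(0.4042), np.float64(0.3425), np.float64(3.05)] 0.066
inp top [np.float64(0.6333), np.float64(0.2128), np.float64(4.3)] 0.077
inp w3 [np.float64(0.6328), np.float64(0.2103), np.float64(3.75)] 0.066
conv top [np.float64(0.6593), np.float64(-0.2253), np.float64(2.26)] 0.184
conv w3 [np.float64(0.659), np.float64(-0.2236), np.float64(3.22)] 0.123
```

View pics/w3.png

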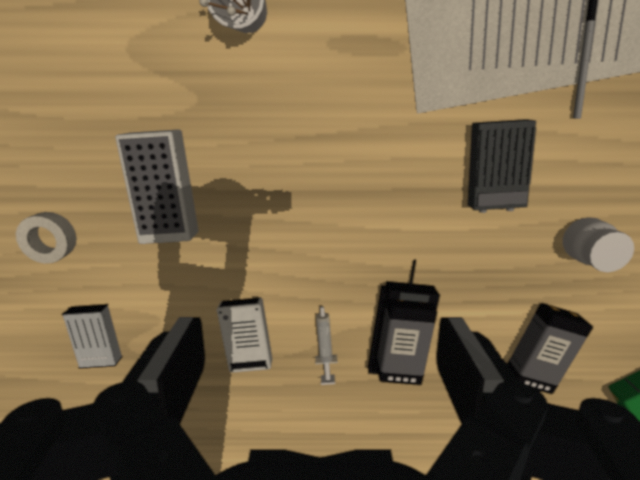

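```bash
python3 - <<'E'
from fit import *; import pickle
s1,w1=pickle.load(open("w1.pkl","rb")); top=pickle.load(open("d.pkl","rb"))["top"]
R,t=wristRt(w1,s1)
def ov(p,R,t,b,q,sl):
    im=p["pixels"][:,:,::-1].copy(); m=mask(p)
    c=render(p,R,t,b,(q[0],q[1],np.radians(q[2])))>.5
    e=cv2.morphologyEx(c.astype(np.uint8),cv2.MORPH_GRADIENT,np.ones((2,2)))
    im2=im.copy(); im2[e>0]=(0,0,255); mm=cv2.cvtColor(m*255,cv2.COLOR_GRAY2BGR)
    return cv2.resize(np.hstack([im2[sl],mm[sl]]),(400,260),interpolation=cv2.INTER_NEAREST)
A=ov(w1,R,t,CR,(.4143,-.1206,-7.45),np.s_[160:335,190:330]);B=ov(w1,R,t,[PACK],(.3864,-.3319,-12.5),np.s_[190:345,375:500])
cv2.imwrite("pics/ov.png",np.vstack([A,B]))
for v,u in [(195,230),(225,450),(225,175),(190,300),(300,400),(200,350)]: print(w1["pixels"][v-2:v+3,u-2:u+3].reshape(-1,3).mean(0).round(0))
E
```

```text
[23. 23. 21.]
[9. 8. 9.]
[95. 79. 52.]
[152. 126.  84.]
[73. 69. 66.]
[155. 128.  86.]
```

View pics/ov.png

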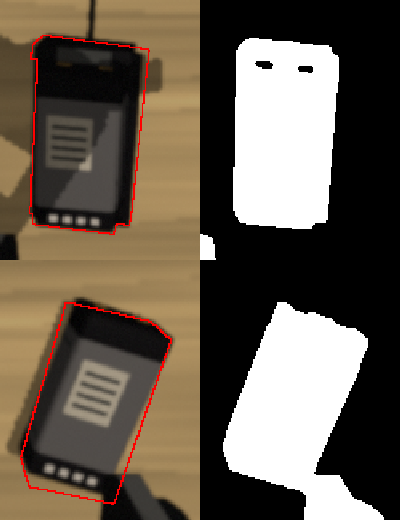

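```bash
cat >> fit.py <<'E'
_f=fit
def fit(p,R,t,boxes,q0,M=None,pad=14,valid=None):
    M=mask(p) if M is None else M
    r0=render(p,R,t,boxes,q0); roi=cv2.dilate((r0>0).astype(np.uint8),np.ones((pad,pad)))
    if valid is not None: roi=roi*valid
    f=lambda v: np.sum(roi*np.abs(render(p,R,t,boxes,[v[0]/100,v[1]/100,v[2]/10])-M))
    x0=np.array([q0[0]*100,q0[1]*100,q0[2]*10])
    for k in range(3):
        r=minimize(f,x0,method="Nelder-Mead",options=dict(initial_simplex=x0+np.array([[0,0,0],[1,0,0],[0,1,0],[0,0,1]])*(1,.4,.2)[k],xatol=.005,fatol=.5,maxiter=300)); x0=r.x
    return [float(round(x0[0]/100,4)),float(round(x0[1]/100,4)),float(round(np.degrees(x0[2]/10),2))],round(r.fun/max(1,r0.sum()),3)
E
python3 - <<'E'
from fit import *; import pickle
top=pickle.load(open("d.pkl","rb"))["top"]; W=[pickle.load(open(f"w{i}.pkl","rb")) for i in (1,2,3)]
g=np.minimum.reduce([mask(p) for s,p in W]); g[:310]=0; g=cv2.dilate(g,np.ones((11,11))); cv2.imwrite("grip.png",g*255); v=1-g
V=dict(top=(top,top["R"],top["t"]),**{f"w{i+1}":(p,*wristRt(p,s)) for i,(s,p) in enumerate(W)})
r=np.radians
for n,b,q in [("cradle",CR,(.413,-.119,r(-5))),("used",[PACK],(.388,-.3315,r(-17)))]:
    for k in ("top","w1","w3"): print(n,k,*fit(*V[k],b,q,valid=v if k!="top" else None))
# grey patch of the pack tops
for k in ("top","w1"):
    p,R,t=V[k]; hsv=cv2.GaussianBlur(p["pixels"],(0,0),.8).astype(float); mx=hsv.max(2); rt=(hsv[...,2]+6)/(hsv[...,0]+6)
    m=((mx>45)&(rt>.75)).astype(np.uint8)
    for nm,X in (("cr",(.41,-.119,.05)),("used",(.388,-.331,.04))):
        u=proj(p,R,t,np.array([X]))[0]; mm=np.zeros_like(m); cv2.circle(mm,tuple(int(a) for a in u),20 if k=="top" else 45,1,-1)
        n,lab,st,_=cv2.connectedComponentsWithStats(cv2.morphologyEx(m*mm,cv2.MORPH_CLOSE,np.ones((3,3)))); i=1+np.argmax(st[1:,4])
        c=max(cv2.findContours((lab==i).astype(np.uint8),0,2)[0],key=cv2.contourArea)[:,0]
        w=np.array([ray(p,*q,X[2],R,t)[:2] for q in c])*1000; print(k,nm,cv2.minAreaRect(w.astype(np.float32)))
E
```

```text
cradle top [0.4126, -0.117, -6.14] 0.091
cradle w1 [0.4143, -0.1205, -7.49] 0.1
cradle w3 [0.4138, -0.1181, -1.43] 0.109
used top [0.3891, -0.3317, -16.13] 0.134
used w1 [0.3865, -0.3319, -12.95] 0.123
used w3 [0.3847, -0.327, -19.7] 0.08
top cr ((410.8495788574219, -118.67939758300781), (61.46709442138672, 85.70919799804688), 84.26541137695312)
top used ((387.9146728515625, -331.0502624511719), (60.857704162597656, 91.42391967773438), 72.59244537353516)
w1 cr ((408.55999755859375, -123.4139633178711), (58.05140686035156, 82.44068908691406), 85.4200439453125)
w1 used ((391.2386169433594, -330.91607666015625), (61.90799331665039, 87.1584701538086), 72.74278259277344)
```

```bash
python3 - <<'E'
from h import *
plan([(.50,-.10,.24,-5),(.421,-.1197,.10,-5)])
E
```

```text
(0.5, -0.1, 0.24, -5) T [-0.2118, 0.1376, 0.2129] W [-0.0005, 0.0011, 0.0841] rows>=4.0
(0.421, -0.1197, 0.1, -5) T [-0.1026, 0.0353, 0.1867] W [0.0, 0.0, 0.0] rows>=2.6
```

Request:
arm_command(steps=[{"translation":[-0.212,0.1375,0.213],"twist":[0,0,0.084],"fingers":1},{"translation":[-0.212,0.1375,0.213],"twist":[0,0,0.084],"fingers":1},{"translation":[-0.212,0.1375,0.213],"twist":[0,0,0.084],"fingers":1},{"translation":[-0.212,0.1375,0.213],"twist":[0,0,0.084],"fingers":1},{"translation":[-0.212,0.1375,0.213],"twist":[0,0,0.084],"fingers":1}])

```text
time: 5.8
eef_pos: [0.4949, -0.0993, 0.234]
tcp_rot: [0.999, -0.045, -0.006, -0.002]
contact_force: [-0.3, 0.1, 0.0]
opening: 1.003
finger_force: 0.0
```

Request:
arm_command(steps=[{"translation":[-0.1025,0.0355,0.187],"twist":[0,0,0],"fingers":1},{"translation":[-0.1025,0.0355,0.187],"twist":[0,0,0],"fingers":1},{"translation":[-0.1025,0.0355,0.187],"twist":[0,0,0],"fingers":1},{"translation":[-0.1025,0.0355,0.187],"twist":[0,0,0],"fingers":1},{"translation":[-0.1025,0.0355,0.187],"twist":[0,0,0],"fingers":1}])

```text
time: 6.42
eef_pos: [0.4246, -0.1214, 0.1028]
tcp_rot: [0.999, -0.044, 0.002, 0.001]
contact_force: [-0.4, 0.4, -0.3]
opening: 0.997
finger_force: 0.0
```

```bash
python3 - <<'E'
from h import *; from plant import *; import cv2
p=read_camera("wrist"); cv2.imwrite("pics/w4.png",p["pixels"][:,:,::-1]); print(get_state()["eef_pos"])
plan([(.421,-.1197,.022,-5)])
E
```

```text
[ 0.42480761 -0.12164113  0.10306173]
(0.421, -0.1197, 0.022, -5) T [-0.0059, -0.0024, 0.108] W [0.0021, -0.0054, -0.0004] rows>=1.3
```

View pics/w4.png

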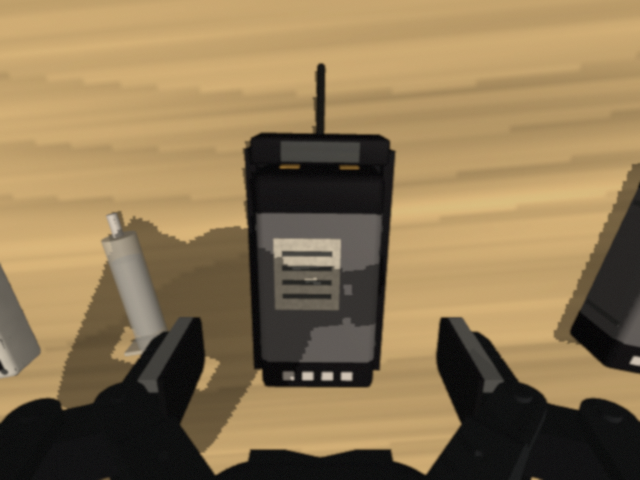

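Request:
arm_command(steps=[{"translation":[-0.004,-0.002,0.05],"twist":[0,0,0],"fingers":1},{"translation":[-0.005,-0.002,0.107],"twist":[0,0,0],"fingers":1},{"translation":[-0.005,-0.002,0.107],"twist":[0,0,0],"fingers":1},{"translation":[-0.005,-0.002,0.107],"twist":[0,0,0],"fingers":1}])

```text
time: 6.98
eef_pos: [0.4205, -0.1201, 0.0221]
tcp_rot: [0.999, -0.044, 0.002, 0.001]
contact_force: [0.3, -0.7, 1.3]
opening: 0.999
finger_force: 0.0
```

Request:
arm_command(grip_force=60, steps=[{"translation":[0,0,0],"twist":[0,0,0],"fingers":-1},{"translation":[0,0,0],"twist":[0,0,0],"fingers":-1},{"translation":[0,0,0],"twist":[0,0,0],"fingers":-1},{"translation":[0,0,0],"twist":[0,0,0],"fingers":-1},{"translation":[0,0,0],"twist":[0,0,0],"fingers":-1}])

```text
time: 7.6
eef_pos: [0.4204, -0.1203, 0.0223]
tcp_rot: [0.999, -0.044, 0.002, 0.001]
contact_force: [-1.3, 1.3, 7.0]
opening: 0.737
finger_force: 67.9
```

Request:
arm_command(steps=[{"translation":[0,0,-0.02],"twist":[0,0,0],"fingers":-1},{"translation":[0,0,-0.06],"twist":[0,0,0],"fingers":-1},{"translation":[0,0,-0.12],"twist":[0,0,0],"fingers":-1},{"translation":[0,0,-0.16],"twist":[0,0,0],"fingers":-1},{"translation":[0,0,-0.16],"twist":[0,0,0],"fingers":-1}])

```text
time: 8.22
eef_pos: [0.4197, -0.1199, 0.1427]
tcp_rot: [0.999, -0.044, 0.003, 0.001]
contact_force: [-0.4, -0.4, -4.9]
opening: 0.737
finger_force: 67.4
```

```bash
python3 - <<'E'
from h import *; from plant import *
print(get_state()["finger_force"])
plan([(.655,-.006,.12,3.4),(.655,-.006,.035,3.4)])
E
```

```text
67.41407990455627
(0.655, -0.006, 0.12, 3.4) T [0.2988, -0.1793, 0.0316] W [0.003, -0.0056, -0.1416] rows>=4.2
(0.655, -0.006, 0.035, 3.4) T [0.0, -0.0, 0.1133] W [0.0, 0.0, 0.0] rows>=1.4
```

Request:
arm_command(steps=[{"translation":[0.06,-0.036,0.006],"twist":[0.003,-0.0056,-0.03],"fingers":-1},{"translation":[0.13,-0.078,0.014],"twist":[0.003,-0.0056,-0.06],"fingers":-1},{"translation":[0.2,-0.12,0.021],"twist":[0.003,-0.0056,-0.1],"fingers":-1},{"translation":[0.265,-0.159,0.028],"twist":[0.003,-0.0056,-0.1416],"fingers":-1},{"translation":[0.299,-0.179,0.0315],"twist":[0.003,-0.0056,-0.1416],"fingers":-1}])

```text
time: 8.85
eef_pos: [0.6538, -0.0036, 0.1125]
tcp_rot: [1.0, 0.031, -0.005, -0.002]
contact_force: [0.5, 0.4, -4.4]
opening: 0.739
finger_force: 67.3
```

Request:
arm_command(steps=[{"translation":[0,0,0],"twist":[0,0,0],"fingers":-1},{"translation":[0,0,0.06],"twist":[0,0,0],"fingers":-1},{"translation":[0,0,0.1],"twist":[0,0,0],"fingers":-1},{"translation":[0,0,0.1],"twist":[0,0,0],"fingers":-1}])

```text
time: 9.35
eef_pos: [0.6481, -0.0049, 0.0359]
tcp_rot: [1.0, 0.029, -0.009, -0.003]
contact_force: [0.3, -0.7, -3.9]
opening: 0.736
finger_force: 67.6
```

```bash
python3 - <<'E'
from h import *; from plant import *
plan([(.655,-.006,.0135,3.4)])
E
```

```text
(0.655, -0.006, 0.0135, 3.4) T [0.0096, 0.0021, 0.0297] W [-0.0057, 0.0161, -0.0006] rows>=0.4
```

Request:
arm_command(steps=[{"translation":[0.0096,0.002,0.015],"twist":[-0.0057,0.016,0],"fingers":-1},{"translation":[0.0096,0.002,0.015],"twist":[-0.0057,0.016,0],"fingers":-1},{"translation":[0.0096,0.002,0.015],"twist":[-0.0057,0.016,0],"fingers":-1}])

```text
time: 9.72
eef_pos: [0.6611, -0.0064, 0.0312]
tcp_rot: [1.0, 0.03, 0.007, 0.001]
contact_force: [0.1, -0.4, -3.1]
opening: 0.74
finger_force: 67.7
```

```bash
python3 - <<'E'
from h import *; from plant import *
plan([(.655,-.006,.0125,3.4)])
E
```

```text
(0.655, -0.006, 0.0125, 3.4) T [-0.0084, -0.001, 0.0248] W [0.0027, -0.0124, -0.0001] rows>=0.3
```

Request:
arm_command(steps=[{"translation":[0,0,0],"twist":[0,0,0],"fingers":-1},{"translation":[0,0,0],"twist":[0,0,0],"fingers":-1},{"translation":[0,0,0],"twist":[0,0,0],"fingers":-1},{"translation":[0,0,0],"twist":[0,0,0],"fingers":-1}])

```text
time: 10.22
eef_pos: [0.6603, -0.0061, 0.0299]
tcp_rot: [1.0, 0.03, 0.006, 0.001]
contact_force: [-0.2, 0.2, -4.5]
opening: 0.734
finger_force: 67.7
```

```bash
python3 - <<'E'
from h import *; from plant import *
print(get_state()["eef_pos"],get_state()["dq"].round(3))
plan([(.655,-.006,.0125,3.4)])
E
```

```text
[ 0.66031498 -0.00614547  0.0299364 ] [-0.001  0.002  0.001 -0.002 -0.     0.001]
(0.655, -0.006, 0.0125, 3.4) T [-0.0073, -0.0007, 0.0232] W [0.0023, -0.0106, 0.0] rows>=0.3
```

Request:
arm_command(steps=[{"translation":[-0.007,-0.001,0.003],"twist":[0.0023,-0.0106,0],"fingers":-1},{"translation":[-0.007,-0.001,0.009],"twist":[0.0023,-0.0106,0],"fingers":-1},{"translation":[-0.007,-0.001,0.015],"twist":[0.0023,-0.0106,0],"fingers":-1},{"translation":[-0.007,-0.001,0.02],"twist":[0.0023,-0.0106,0],"fingers":-1},{"translation":[-0.007,-0.001,0.02],"twist":[0.0023,-0.0106,0],"fingers":-1}])

```text
time: 10.85
eef_pos: [0.6548, -0.0057, 0.0142]
tcp_rot: [1.0, 0.03, -0.001, -0.0]
contact_force: [-0.8, -0.2, -3.1]
opening: 0.738
finger_force: 67.7
```

Request:
arm_command(steps=[{"translation":[0,0,0],"twist":[0,0,0],"fingers":-1},{"translation":[0,0,0],"twist":[0,0,0],"fingers":-1},{"translation":[0,0,0],"twist":[0,0,0],"fingers":-1}])

```text
time: 11.22
eef_pos: [0.6554, -0.0058, 0.0151]
tcp_rot: [1.0, 0.03, 0.0, 0.0]
contact_force: [0.7, 0.8, -4.0]
opening: 0.737
finger_force: 67.7
```

```bash
python3 - <<'E'
from h import *
plan([(.655,-.006,.0125,3.4)])
E
```

```text
(0.655, -0.006, 0.0125, 3.4) T [-0.0005, 0.0003, 0.0034] W [0.0001, -0.0004, 0.0] rows>=0.0
```

Lower until contact, then release and rise.

Request:
arm_command(steps=[{"translation":[0,0,0.0025],"twist":[0,0,0],"fingers":-1},{"translation":[0,0,0.0035],"twist":[0,0,0],"fingers":-1},{"translation":[0,0,0.0035],"twist":[0,0,0],"fingers":-1}])

```text
time: 11.6
eef_pos: [0.6553, -0.0058, 0.0126]
tcp_rot: [1.0, 0.03, 0.0, 0.0]
contact_force: [-1.9, -0.9, -0.7]
opening: 0.738
finger_force: 68.1
```

Request:
arm_command(steps=[{"translation":[0,0,0],"twist":[0,0,0],"fingers":1},{"translation":[0,0,0],"twist":[0,0,0],"fingers":1},{"translation":[0,0,0],"twist":[0,0,0],"fingers":1},{"translation":[0,0,0],"twist":[0,0,0],"fingers":1}])

```text
time: 12.1
eef_pos: [0.6554, -0.0058, 0.0125]
tcp_rot: [1.0, 0.03, 0.0, 0.0]
contact_force: [0.3, 0.1, -0.0]
opening: 0.999
finger_force: 0.0
```

Request:
arm_command(steps=[{"translation":[0,0,-0.05],"twist":[0,0,0],"fingers":1},{"translation":[0,0,-0.13],"twist":[0,0,0],"fingers":1},{"translation":[0,0,-0.21],"twist":[0,0,0],"fingers":1},{"translation":[0.1,0,-0.29],"twist":[0,0,0],"fingers":1},{"translation":[0.1,0,-0.29],"twist":[0,0,0],"fingers":1}])

```text
time: 12.72
eef_pos: [0.7323, -0.0014, 0.234]
tcp_rot: [1.0, 0.03, 0.003, 0.0]
contact_force: [0.2, -0.3, -0.3]
opening: 0.997
finger_force: 0.0
```

Request:
arm_command(steps=[{"translation":[0,0,0],"twist":[0,0,0],"fingers":1},{"translation":[0,0,0],"twist":[0,0,0],"fingers":1},{"translation":[0,0,0],"twist":[0,0,0],"fingers":1},{"translation":[0,0,0],"twist":[0,0,0],"fingers":1}])

```text
time: 13.22
eef_pos: [0.729, -0.0013, 0.2284]
tcp_rot: [1.0, 0.03, -0.001, -0.0]
contact_force: [-0.1, 0.3, -0.3]
opening: 1.003
finger_force: 0.0
```

```bash
cat > look.py <<'E'
from fit import *; from plant import *; import pickle
def look(items,name,save=False):
    g=1-cv2.imread("grip.png",0)//255
    s=get_state();p=read_camera("wrist");pickle.dump((s,p),open(name+".pkl","wb"))
    if save: cv2.imwrite(f"pics/{name}.png",p["pixels"][:,:,::-1])
    print(s["eef_pos"].round(4),np.abs(s["dq"]).max().round(3))
    R,t=wristRt(p,s); M=mask(p)
    for n,b,q in items: print(n,*fit(p,R,t,b,(q[0],q[1],np.radians(q[2])),M=M,valid=g))
E
python3 - <<'E'
from look import *
look([("inp",[INP],(.633,.2115,3.4)),("conv",[CONV],(.659,-.2245,3.4)),("pack",[PACK],(.646,-.0065,3.4)),("amp",[AMP],(.407,.115,6))],"w5",True)
E
```

```text
[ 0.729  -0.0013  0.2284] 0.014
inp [0.6322, 0.2093, 3.92] 0.062
conv [0.6593, -0.2243, 4.98] 0.125
pack [0.6431, -0.0059, 2.46] 0.118
amp [0.4047, 0.1165, 6.0] 0.006
```

View pics/w5.png

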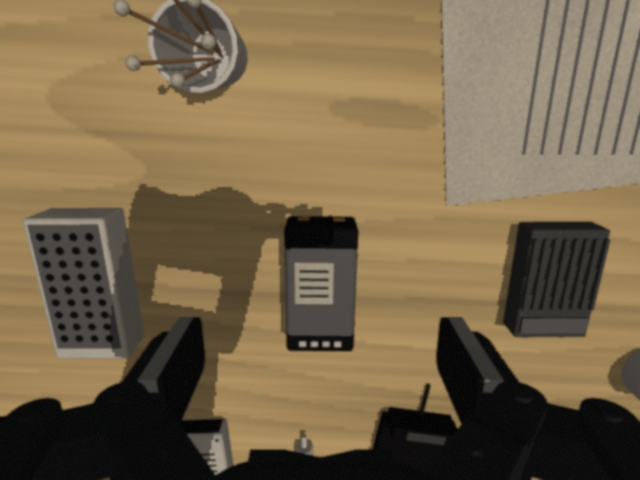

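```bash
python3 - <<'E'
from h import *
plan([(.50,.09,.20,6),(.420,.1166,.08,6),(.42,.1166,.008,6)])
E
```

```text
(0.5, 0.09, 0.2, 6) T [-0.2979, -0.1396, 0.0389] W [-0.0003, 0.0015, -0.0434] rows>=4.0
(0.42, 0.1166, 0.08, 6) T [-0.1024, -0.0464, 0.16] W [0.0, 0.0, 0.0] rows>=2.3
(0.42, 0.1166, 0.008, 6) T [0.0, -0.0, 0.096] W [0.0, 0.0, 0.0] rows>=1.2
```

Request:
arm_command(steps=[{"translation":[-0.07,-0.033,0.009],"twist":[0,0.0015,-0.02],"fingers":1},{"translation":[-0.15,-0.07,0.02],"twist":[0,0.0015,-0.043],"fingers":1},{"translation":[-0.23,-0.108,0.03],"twist":[0,0.0015,-0.043],"fingers":1},{"translation":[-0.28,-0.131,0.0365],"twist":[0,0.0015,-0.043],"fingers":1},{"translation":[-0.298,-0.1395,0.039],"twist":[0,0.0015,-0.043],"fingers":1}])

```text
time: 13.9
eef_pos: [0.4979, 0.0908, 0.1996]
tcp_rot: [0.999, 0.053, 0.0, -0.0]
contact_force: [0.9, -0.7, 1.3]
opening: 0.999
finger_force: 0.0
```

Request:
arm_command(steps=[{"translation":[-0.0256,-0.0116,0.04],"twist":[0,0,0],"fingers":1},{"translation":[-0.06,-0.027,0.093],"twist":[0,0,0],"fingers":1},{"translation":[-0.1024,-0.0464,0.16],"twist":[0,0,0],"fingers":1},{"translation":[-0.1024,-0.0464,0.16],"twist":[0,0,0],"fingers":1},{"translation":[-0.1024,-0.0464,0.16],"twist":[0,0,0],"fingers":1}])

```text
time: 14.52
eef_pos: [0.4232, 0.1163, 0.0818]
tcp_rot: [0.999, 0.052, 0.003, 0.0]
contact_force: [-0.4, -0.8, 1.0]
opening: 0.998
finger_force: 0.0
```

Request:
arm_command(steps=[{"translation":[0,0,0],"twist":[0,0,0],"fingers":1},{"translation":[0,0,0],"twist":[0,0,0],"fingers":1},{"translation":[0,0,0],"twist":[0,0,0],"fingers":1}])

```text
time: 14.9
eef_pos: [0.422, 0.1164, 0.0813]
tcp_rot: [0.999, 0.052, 0.002, 0.0]
contact_force: [0.1, 0.1, -1.0]
opening: 0.999
finger_force: 0.0
```

```bash
python3 - <<'E'
from look import *
look([("amp",[AMP],(.407,.115,6))],"w6",True)
plan([(.42,.1166,.008,6)])
E
```

```text
[0.422  0.1164 0.0813] 0.011
amp [0.4076, 0.1146, 6.15] 0.069
(0.42, 0.1166, 0.008, 6) T [-0.0025, -0.0005, 0.0973] W [0.0001, -0.0027, -0.0006] rows>=1.2
```

View pics/w6.png

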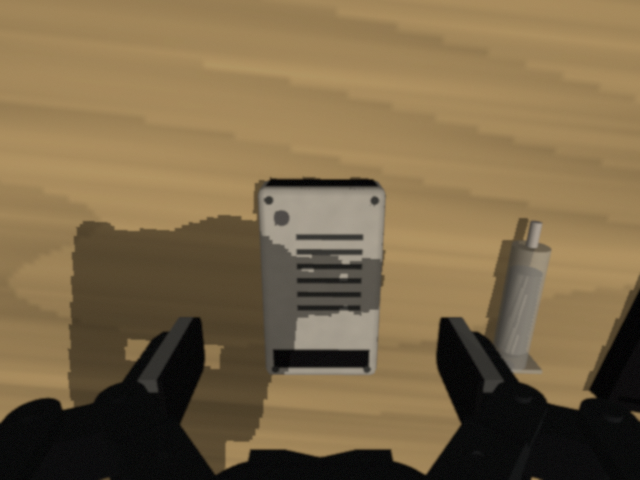

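Request:
arm_command(steps=[{"translation":[-0.001,-0.0005,0.03],"twist":[0,-0.0027,0],"fingers":1},{"translation":[-0.0025,-0.0005,0.075],"twist":[0,-0.0027,0],"fingers":1},{"translation":[-0.0025,-0.0005,0.097],"twist":[0,-0.0027,0],"fingers":1},{"translation":[-0.0025,-0.0005,0.097],"twist":[0,-0.0027,0],"fingers":1},{"translation":[-0.0025,-0.0005,0.097],"twist":[0,-0.0027,0],"fingers":1}])

```text
time: 15.58
eef_pos: [0.4199, 0.1167, 0.0084]
tcp_rot: [0.999, 0.052, 0.0, 0.0]
contact_force: [0.4, -0.2, 0.1]
opening: 1.0
finger_force: 0.0
```

Request:
arm_command(grip_force=45, steps=[{"translation":[0,0,0],"twist":[0,0,0],"fingers":-1},{"translation":[0,0,0],"twist":[0,0,0],"fingers":-1},{"translation":[0,0,0],"twist":[0,0,0],"fingers":-1},{"translation":[0,0,0],"twist":[0,0,0],"fingers":-1},{"translation":[0,0,0],"twist":[0,0,0],"fingers":-1}])

```text
time: 16.2
eef_pos: [0.4204, 0.1167, 0.0089]
tcp_rot: [0.999, 0.052, 0.001, 0.0]
contact_force: [-1.2, 0.4, 6.6]
opening: 0.734
finger_force: 50.6
```

Request:
arm_command(steps=[{"translation":[0,0,-0.02],"twist":[0,0,0],"fingers":-1},{"translation":[0,0,-0.07],"twist":[0,0,0],"fingers":-1},{"translation":[0,0,-0.13],"twist":[0,0,0],"fingers":-1},{"translation":[0,0,-0.16],"twist":[0,0,0],"fingers":-1},{"translation":[0,0,-0.16],"twist":[0,0,0],"fingers":-1}])

```text
time: 16.82
eef_pos: [0.4204, 0.1168, 0.1297]
tcp_rot: [0.999, 0.052, 0.002, 0.0]
contact_force: [-0.4, 0.5, -3.4]
opening: 0.735
finger_force: 51.2
```

```bash
python3 - <<'E'
from h import *
d=.0125; c,s=np.cos(np.radians(3.4)),np.sin(np.radians(3.4))
x,y=.6443+d*c,-.0060+d*s; print(x,y)
plan([(x-.01,y,.12,3.4)])
E
```

```text
0.656777997849047 -0.00525867033030048
(np.float64(0.646777997849047), np.float64(-0.00525867033030048), 0.12, 3.4) T [0.2831, 0.1934, 0.0141] W [0.0001, -0.0037, 0.0431] rows>=4.1
```

Request:
arm_command(steps=[{"translation":[0.06,0.042,0.003],"twist":[0,-0.0037,0.02],"fingers":-1},{"translation":[0.13,0.09,0.007],"twist":[0,-0.0037,0.043],"fingers":-1},{"translation":[0.2,0.137,0.01],"twist":[0,-0.0037,0.043],"fingers":-1},{"translation":[0.255,0.175,0.013],"twist":[0,-0.0037,0.043],"fingers":-1},{"translation":[0.283,0.1935,0.014],"twist":[0,-0.0037,0.043],"fingers":-1}])

```text
time: 17.45
eef_pos: [0.6461, -0.0071, 0.1137]
tcp_rot: [1.0, 0.029, -0.004, -0.0]
contact_force: [0.0, -0.0, -2.7]
opening: 0.74
finger_force: 51.1
```

Request:
arm_command(steps=[{"translation":[0,0,0],"twist":[0,0,0],"fingers":-1},{"translation":[0,0,0],"twist":[0,0,0],"fingers":-1},{"translation":[0,0,0],"twist":[0,0,0],"fingers":-1},{"translation":[0,0,0],"twist":[0,0,0],"fingers":-1},{"translation":[0,0,0],"twist":[0,0,0],"fingers":-1}])

```text
time: 18.08
eef_pos: [0.6453, -0.0052, 0.1171]
tcp_rot: [1.0, 0.03, -0.002, 0.0]
contact_force: [0.6, -0.3, -3.0]
opening: 0.735
finger_force: 51.1
```

```bash
python3 - <<'E'
from h import *
plan([(.6568,-.0057,.06,3.4)])
E
```

```text
(0.6568, -0.0057, 0.06, 3.4) T [0.0157, 0.0016, 0.0761] W [0.0002, 0.0046, 0.0004] rows>=0.9
```

Request:
arm_command(steps=[{"translation":[0.006,0.0016,0.025],"twist":[0,0.0046,0],"fingers":-1},{"translation":[0.0157,0.0016,0.055],"twist":[0,0.0046,0],"fingers":-1},{"translation":[0.0157,0.0016,0.076],"twist":[0,0.0046,0],"fingers":-1},{"translation":[0.0157,0.0016,0.076],"twist":[0,0.0046,0],"fingers":-1},{"translation":[0.0157,0.0016,0.076],"twist":[0,0.0046,0],"fingers":-1}])

```text
time: 18.7
eef_pos: [0.6573, -0.0061, 0.0601]
tcp_rot: [1.0, 0.03, 0.0, 0.0]
contact_force: [0.6, -0.7, -2.4]
opening: 0.733
finger_force: 51.0
```

Request:
arm_command(steps=[{"translation":[0,0,0],"twist":[0,0,0],"fingers":-1},{"translation":[0,0,0],"twist":[0,0,0],"fingers":-1},{"translation":[0,0,0],"twist":[0,0,0],"fingers":-1}])

```text
time: 19.08
eef_pos: [0.6573, -0.0061, 0.0603]
tcp_rot: [1.0, 0.03, 0.0, 0.0]
contact_force: [-0.2, -0.2, -4.2]
opening: 0.735
finger_force: 51.0
```

```bash
python3 - <<'E'
from h import *
plan([(.6568,-.0057,.0495,3.4)])
E
```

```text
(0.6568, -0.0057, 0.0495, 3.4) T [-0.0006, -0.0005, 0.0144] W [0.0003, -0.0005, 0.0] rows>=0.2
```

Request:
arm_command(steps=[{"translation":[-0.0006,-0.0005,0.007],"twist":[0,0,0],"fingers":-1},{"translation":[-0.0006,-0.0005,0.0144],"twist":[0,0,0],"fingers":-1},{"translation":[-0.0006,-0.0005,0.0148],"twist":[0,0,0],"fingers":-1},{"translation":[-0.0006,-0.0005,0.0148],"twist":[0,0,0],"fingers":-1}])

```text
time: 19.58
eef_pos: [0.6567, -0.0057, 0.049]
tcp_rot: [1.0, 0.03, -0.0, 0.0]
contact_force: [-0.7, 0.8, 1.6]
opening: 0.739
finger_force: 51.6
```

Request:
arm_command(steps=[{"translation":[0,0,0],"twist":[0,0,0],"fingers":1},{"translation":[0,0,0],"twist":[0,0,0],"fingers":1},{"translation":[0,0,0],"twist":[0,0,0],"fingers":1},{"translation":[0,0,0],"twist":[0,0,0],"fingers":1}])

```text
time: 20.08
eef_pos: [0.6567, -0.0057, 0.0487]
tcp_rot: [1.0, 0.03, -0.0, 0.0]
contact_force: [0.3, -1.2, 0.4]
opening: 0.997
finger_force: 0.0
```

Request:
arm_command(steps=[{"translation":[0,0,-0.05],"twist":[0,0,0],"fingers":1},{"translation":[0,0,-0.12],"twist":[0,0,0],"fingers":1},{"translation":[0.05,0,-0.19],"twist":[0,0,0],"fingers":1},{"translation":[0.1,0,-0.24],"twist":[0,0,0],"fingers":1},{"translation":[0.1,0,-0.24],"twist":[0,0,0],"fingers":1}])

```text
time: 20.7
eef_pos: [0.7353, -0.0015, 0.2345]
tcp_rot: [1.0, 0.03, 0.005, 0.001]
contact_force: [-0.6, 0.5, -0.0]
opening: 0.999
finger_force: 0.0
```

Request:
arm_command(steps=[{"translation":[0,0,0],"twist":[0,0,0],"fingers":1},{"translation":[0,0,0],"twist":[0,0,0],"fingers":1},{"translation":[0,0,0],"twist":[0,0,0],"fingers":1},{"translation":[0,0,0],"twist":[0,0,0],"fingers":1}])

```text
time: 21.2
eef_pos: [0.7309, -0.0013, 0.2279]
tcp_rot: [1.0, 0.03, -0.001, -0.0]
contact_force: [-0.6, -0.2, -0.1]
opening: 1.002
finger_force: 0.0
```

```bash
python3 - <<'E'
from look import *
B=box(.11,.064,.028,.04)
look([("conv",[CONV],(.659,-.2245,3.4)),("stack",[PACK,B],(.646,-.0065,3.4))],"w7",True)
p=pickle.load(open("w7.pkl","rb")); 
im=p[1]["pixels"][:,:,::-1][150:420,230:420]; cv2.imwrite("pics/w7c.png",cv2.resize(im,None,fx=2.2,fy=2.2,interpolation=cv2.INTER_CUBIC))
E
```

```text
[ 0.7309 -0.0013  0.2279] 0.01
conv [0.6593, -0.2247, 5.61] 0.125
stack [0.6437, -0.0064, 3.9] 0.081
```

View pics/w7c.png

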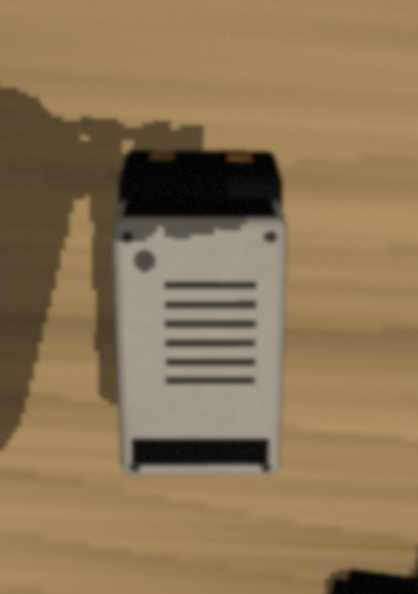

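```bash
python3 - <<'E'
from fit import *; import pickle
s,p=pickle.load(open("w7.pkl","rb"));R,t=wristRt(p,s)
g=p["pixels"].astype(int)[:,321-8:321+20].mean(1)
for v in list(range(210,256,2))+list(range(344,376,2)): print(v,g[v].round().astype(int),[round(ray(p,325,v,z,R,t)[0],4) for z in (0,.04,.068)])
print(ray(p,321,300,.068,R,t))
E
```

```text
210 [138 114  76] [np.float64(0.7154), np.float64(0.726), np.float64(0.7335)]
212 [138 115  76] [np.float64(0.7135), np.float64(0.7243), np.float64(0.7319)]
214 [138 115  76] [np.float64(0.7115), np.float64(0.7226), np.float64(0.7303)]
216 [134 111  74] [np.float64(0.7096), np.float64(0.7209), np.float64(0.7288)]
218 [85 69 45] [np.float64(0.7076), np.float64(0.7191), np.float64(0.7272)]
220 [29 22 12] [np.float64(0.7057), np.float64(0.7174), np.float64(0.7256)]
222 [25 19 10] [np.float64(0.7037), np.float64(0.7156), np.float64(0.724)]
224 [9 7 5] [np.float64(0.7017), np.float64(0.7139), np.float64(0.7224)]
226 [5 4 5] [np.float64(0.6998), np.float64(0.7121), np.float64(0.7208)]
228 [5 4 5] [np.float64(0.6978), np.float64(0.7104), np.float64(0.7192)]
230 [7 6 6] [np.float64(0.6958), np.float64(0.7086), np.float64(0.7175)]
232 [8 7 8] [np.float64(0.6938), np.float64(0.7068), np.float64(0.7159)]
234 [10  9  9] [np.float64(0.6918), np.float64(0.705), np.float64(0.7143)]
236 [9 8 9] [np.float64(0.6898), np.float64(0.7032), np.float64(0.7126)]
238 [9 8 8] [np.float64(0.6878), np.float64(0
[... 1204 characters left out ...]
oat64(0.5816), np.float64(0.6013)]
360 [61 58 52] [np.float64(0.5509), np.float64(0.5793), np.float64(0.5993)]
362 [142 135 122] [np.float64(0.5484), np.float64(0.5771), np.float64(0.5972)]
364 [150 141 125] [np.float64(0.5458), np.float64(0.5749), np.float64(0.5952)]
366 [153 131  97] [np.float64(0.5433), np.float64(0.5726), np.float64(0.5931)]
368 [158 131  88] [np.float64(0.5408), np.float64(0.5704), np.float64(0.5911)]
370 [157 130  87] [np.float64(0.5382), np.float64(0.5681), np.float64(0.589)]
372 [159 132  88] [np.float64(0.5357), np.float64(0.5658), np.float64(0.5869)]
374 [164 136  91] [np.float64(0.5331), np.float64(0.5635), np.float64(0.5848)]
[ 0.65702905 -0.00624004  0.068     ]
```

```bash
python3 - <<'E'
from fit import *; import pickle
s,p=pickle.load(open("w5.pkl","rb"));R,t=wristRt(p,s)
for lo,hi in ((308,335),):
  g=p["pixels"].astype(int)[:,lo:hi].mean(1)
  for v in list(range(212,254,2))+list(range(328,362,2)): print(v,g[v].round().astype(int),[round(float(ray(p,321,v,z,R,t)[0]),4) for z in (0,.04)])
# lateral edges of amp (w7) and pack (w5)
for f,v,z in (("w5",310,.04),("w5",285,.04),("w7",280,.068),("w7",340,.068)):
  s,p=pickle.load(open(f+".pkl","rb"));R,t=wristRt(p,s); m=mask(p)[v-2:v+3].mean(0)>.5
  i=np.where(m[250:400])[0]+250; a,b=ray(p,i[0]-.5,v,z,R,t),ray(p,i[-1]+.5,v,z,R,t); print(f,v,((a+b)/2).round(4),(a-b)[1].round(4))
E
```

```text
212 [126 105  70] [0.711, 0.722]
214 [119  99  66] [0.7091, 0.7202]
216 [66 54 35] [0.7072, 0.7185]
218 [16 13  8] [0.7052, 0.7168]
220 [12 10  7] [0.7033, 0.715]
222 [6 5 5] [0.7013, 0.7133]
224 [5 5 5] [0.6993, 0.7115]
226 [6 5 6] [0.6973, 0.7097]
228 [7 6 6] [0.6954, 0.708]
230 [6 6 6] [0.6934, 0.7062]
232 [7 7 7] [0.6914, 0.7044]
234 [7 6 6] [0.6894, 0.7026]
236 [8 7 7] [0.6874, 0.7008]
238 [7 7 7] [0.6853, 0.699]
240 [7 6 6] [0.6833, 0.6972]
242 [7 6 7] [0.6813, 0.6954]
244 [9 8 9] [0.6793, 0.6936]
246 [13 12 12] [0.6772, 0.6918]
248 [46 43 41] [0.6752, 0.69]
250 [77 73 70] [0.6731, 0.6881]
252 [80 75 72] [0.671, 0.6863]
328 [78 74 71] [0.587, 0.6114]
330 [78 74 71] [0.5847, 0.6093]
332 [78 74 71] [0.5823, 0.6071]
334 [71 67 64] [0.5799, 0.605]
336 [33 31 30] [0.5775, 0.6029]
338 [15 14 14] [0.5751, 0.6007]
340 [32 30 28] [0.5727, 0.5986]
342 [88 82 76] [0.5703, 0.5964]
344 [104  97  89] [0.5679, 0.5943]
346 [76 71 65] [0.5654, 0.5921]
348 [22 20 19] [0.563, 0.5899]
350 [59 48 33] [0.5605, 0.5877]
352 [149 124  83] [0.5581, 0.5855]
354 [164 136  91] [0.5556, 0.5833]
356 [162 134  90] [0.5531, 0.5811]
358 [165 137  92] [0.5506, 0.5789]
360 [170 141  95] [0.5481, 0.5767]
w5 310 [ 0.63   -0.0064  0.04  ] 0.0616
w5 285 [ 0.6549 -0.0054  0.04  ] 0.0612
w7 280 [ 0.6749 -0.0039  0.068 ] 0.0629
w7 340 [ 0.6191 -0.0081  0.068 ] 0.0629
```

```bash
python3 - <<'E'
from h import *
plan([(.56,.16,.22,3.3),(.42,.34,.14,3.3),(.4045,.343,.08,3.3)])
E
```

```text
(0.56, 0.16, 0.22, 3.3) T [-0.215, -0.2282, 0.0111] W [0.0, 0.001, 0.0016] rows>=3.8
(0.42, 0.34, 0.14, 3.3) T [-0.1725, -0.2503, 0.1067] W [0.0, 0.0, 0.0] rows>=3.9
(0.4045, 0.343, 0.08, 3.3) T [-0.0204, -0.0052, 0.08] W [0.0, 0.0, 0.0] rows>=1.0
```

Request:
arm_command(steps=[{"translation":[-0.05,-0.053,0.003],"twist":[0,0,0],"fingers":1},{"translation":[-0.11,-0.117,0.005],"twist":[0,0,0],"fingers":1},{"translation":[-0.17,-0.18,0.008],"twist":[0,0,0],"fingers":1},{"translation":[-0.215,-0.228,0.011],"twist":[0,0,0],"fingers":1},{"translation":[-0.215,-0.228,0.011],"twist":[0,0,0],"fingers":1}])

```text
time: 21.88
eef_pos: [0.5576, 0.1623, 0.2202]
tcp_rot: [0.999, 0.032, -0.001, -0.0]
contact_force: [0.1, 0.0, 0.5]
opening: 1.0
finger_force: 0.0
```

Request:
arm_command(steps=[{"translation":[-0.04,-0.058,0.025],"twist":[0,0,0],"fingers":1},{"translation":[-0.085,-0.123,0.053],"twist":[0,0,0],"fingers":1},{"translation":[-0.13,-0.189,0.08],"twist":[0,0,0],"fingers":1},{"translation":[-0.1725,-0.25,0.1067],"twist":[0,0,0],"fingers":1},{"translation":[-0.193,-0.2555,0.187],"twist":[0,0,0],"fingers":1}])

```text
time: 22.5
eef_pos: [0.4069, 0.3465, 0.0833]
tcp_rot: [0.999, 0.031, 0.005, -0.003]
contact_force: [1.2, 0.0, -0.7]
opening: 0.999
finger_force: 0.0
```

Request:
arm_command(steps=[{"translation":[0,0,0],"twist":[0,0,0],"fingers":1},{"translation":[0,0,0],"twist":[0,0,0],"fingers":1},{"translation":[0,0,0],"twist":[0,0,0],"fingers":1},{"translation":[0,0,0],"twist":[0,0,0],"fingers":1}])

```text
time: 23.0
eef_pos: [0.4065, 0.3428, 0.0823]
tcp_rot: [1.0, 0.029, 0.002, -0.001]
contact_force: [0.2, 0.1, 0.7]
opening: 1.005
finger_force: 0.0
```

```bash
python3 - <<'E'
from look import *
look([("trig",[TRIG],(.4045,.343,3.3))],"w8",True)
plan([(.4045,.343,.006,3.3)])
E
```

```text
[0.4065 0.3428 0.0823] 0.015
trig [0.405, 0.3428, 4.43] 0.04
(0.4045, 0.343, 0.006, 3.3) T [-0.0024, -0.0004, 0.1012] W [-0.0012, -0.0025, 0.0006] rows>=1.2
```

View pics/w8.png

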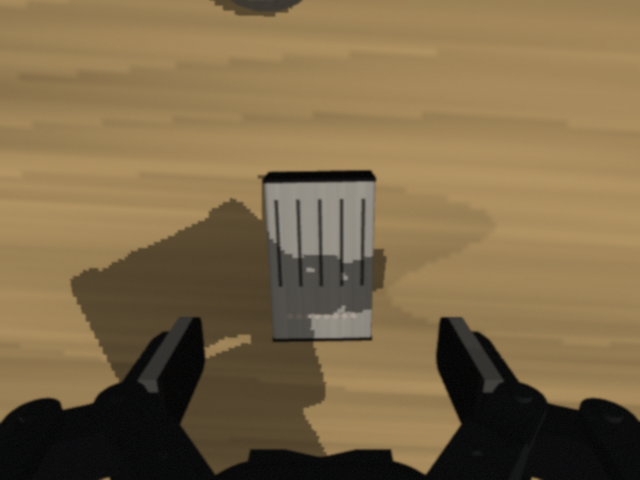

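Request:
arm_command(steps=[{"translation":[-0.001,0,0.03],"twist":[0,-0.0025,0],"fingers":1},{"translation":[-0.002,0,0.075],"twist":[0,-0.0025,0],"fingers":1},{"translation":[-0.002,0,0.101],"twist":[0,-0.0025,0],"fingers":1},{"translation":[-0.002,0,0.101],"twist":[0,-0.0025,0],"fingers":1},{"translation":[-0.002,0,0.101],"twist":[0,-0.0025,0],"fingers":1}])

```text
time: 23.68
eef_pos: [0.404, 0.3429, 0.0056]
tcp_rot: [1.0, 0.03, -0.001, -0.0]
contact_force: [0.5, 0.3, 0.3]
opening: 1.003
finger_force: 0.0
```

Request:
arm_command(grip_force=40, steps=[{"translation":[0,0,0],"twist":[0,0,0],"fingers":-1},{"translation":[0,0,0],"twist":[0,0,0],"fingers":-1},{"translation":[0,0,0],"twist":[0,0,0],"fingers":-1},{"translation":[0,0,0],"twist":[0,0,0],"fingers":-1},{"translation":[0,0,0],"twist":[0,0,0],"fingers":-1}])

```text
time: 24.3
eef_pos: [0.4039, 0.343, 0.0058]
tcp_rot: [1.0, 0.03, -0.0, -0.0]
contact_force: [-0.1, -0.4, 6.1]
opening: 0.642
finger_force: 44.2
```

Request:
arm_command(steps=[{"translation":[0,0,-0.02],"twist":[0,0,0],"fingers":-1},{"translation":[0,0,-0.08],"twist":[0,0,0],"fingers":-1},{"translation":[0,0,-0.15],"twist":[0,0,0],"fingers":-1},{"translation":[0,0,-0.2],"twist":[0,0,0],"fingers":-1},{"translation":[0,0,-0.2],"twist":[0,0,0],"fingers":-1}])

```text
time: 24.92
eef_pos: [0.4053, 0.3437, 0.1587]
tcp_rot: [1.0, 0.03, 0.002, -0.002]
contact_force: [-0.7, 0.0, -1.9]
opening: 0.643
finger_force: 43.4
```

```bash
python3 - <<'E'
from h import *
plan([(.52,.12,.19,3.4),(.6525,-.1155,.15,3.4)])
E
```

```text
(0.52, 0.12, 0.19, 3.4) T [0.1351, 0.3067, -0.0423] W [-0.0034, -0.0043, 0.0] rows>=4.1
(0.6525, -0.1155, 0.15, 3.4) T [0.1577, 0.3239, 0.0533] W [0.0, 0.0, 0.0] rows>=4.4
```

Request:
arm_command(steps=[{"translation":[0.028,0.063,-0.009],"twist":[-0.003,-0.004,0],"fingers":-1},{"translation":[0.06,0.136,-0.019],"twist":[-0.003,-0.004,0],"fingers":-1},{"translation":[0.092,0.209,-0.029],"twist":[-0.003,-0.004,0],"fingers":-1},{"translation":[0.12,0.272,-0.038],"twist":[-0.003,-0.004,0],"fingers":-1},{"translation":[0.135,0.307,-0.042],"twist":[-0.003,-0.004,0],"fingers":-1}])

```text
time: 25.55
eef_pos: [0.518, 0.1163, 0.1839]
tcp_rot: [1.0, 0.028, -0.005, 0.002]
contact_force: [-0.6, 0.8, -1.6]
opening: 0.64
finger_force: 43.4
```

Request:
arm_command(steps=[{"translation":[0.03,0.062,0.01],"twist":[0,0,0],"fingers":-1},{"translation":[0.066,0.136,0.022],"twist":[0,0,0],"fingers":-1},{"translation":[0.102,0.21,0.034],"twist":[0,0,0],"fingers":-1},{"translation":[0.138,0.284,0.046],"twist":[0,0,0],"fingers":-1},{"translation":[0.158,0.324,0.053],"twist":[0,0,0],"fingers":-1}])

```text
time: 26.18
eef_pos: [0.6499, -0.1195, 0.1423]
tcp_rot: [1.0, 0.028, -0.006, 0.001]
contact_force: [-0.1, 0.9, -2.1]
opening: 0.642
finger_force: 43.4
```

Request:
arm_command(steps=[{"translation":[0,0,0],"twist":[0,0,0],"fingers":-1},{"translation":[0,0,0],"twist":[0,0,0],"fingers":-1},{"translation":[0,0,0],"twist":[0,0,0],"fingers":-1},{"translation":[0,0,0],"twist":[0,0,0],"fingers":-1},{"translation":[0,0,0],"twist":[0,0,0],"fingers":-1}])

```text
time: 26.8
eef_pos: [0.6506, -0.1163, 0.1463]
tcp_rot: [1.0, 0.03, -0.003, 0.002]
contact_force: [0.2, 0.6, -1.6]
opening: 0.642
finger_force: 43.4
```

```bash
python3 - <<'E'
from h import *
plan([(.6525,-.1155,.02,3.4)])
E
```

```text
(0.6525, -0.1155, 0.02, 3.4) T [0.0037, -0.0015, 0.1684] W [0.0033, 0.0063, 0.0009] rows>=2.0
```

Request:
arm_command(steps=[{"translation":[0.002,-0.001,0.04],"twist":[0.003,0.006,0],"fingers":-1},{"translation":[0.003,-0.0015,0.09],"twist":[0.003,0.006,0],"fingers":-1},{"translation":[0.003,-0.0015,0.14],"twist":[0.003,0.006,0],"fingers":-1},{"translation":[0.003,-0.0015,0.168],"twist":[0.003,0.006,0],"fingers":-1},{"translation":[0.003,-0.0015,0.168],"twist":[0.003,0.006,0],"fingers":-1}])

```text
time: 27.42
eef_pos: [0.6507, -0.1156, 0.018]
tcp_rot: [1.0, 0.03, -0.002, -0.001]
contact_force: [0.7, -0.2, -1.9]
opening: 0.643
finger_force: 43.4
```

Request:
arm_command(steps=[{"translation":[0,0,0],"twist":[0,0,0],"fingers":-1},{"translation":[0,0,0],"twist":[0,0,0],"fingers":-1},{"translation":[0,0,0],"twist":[0,0,0],"fingers":-1},{"translation":[0,0,0],"twist":[0,0,0],"fingers":-1}])

```text
time: 27.92
eef_pos: [0.6523, -0.1163, 0.0206]
tcp_rot: [1.0, 0.03, 0.0, 0.0]
contact_force: [-0.0, 0.0, -2.5]
opening: 0.643
finger_force: 43.4
```

```bash
python3 - <<'E'
from h import *
plan([(.6522,-.1155,.0063,3.4)])
E
```

```text
(0.6522, -0.1155, 0.0063, 3.4) T [-0.0001, -0.0011, 0.019] W [0.0005, -0.0002, 0.0] rows>=0.2
```

Request:
arm_command(steps=[{"translation":[0,-0.001,0.009],"twist":[0,0,0],"fingers":-1},{"translation":[0,-0.001,0.018],"twist":[0,0,0],"fingers":-1},{"translation":[0,-0.001,0.0193],"twist":[0,0,0],"fingers":-1},{"translation":[0,-0.001,0.0193],"twist":[0,0,0],"fingers":-1}])

```text
time: 28.42
eef_pos: [0.6517, -0.1153, 0.0055]
tcp_rot: [1.0, 0.03, -0.001, -0.0]
contact_force: [-1.9, 1.3, 2.7]
opening: 0.647
finger_force: 44.3
```

Request:
arm_command(steps=[{"translation":[0,0,0],"twist":[0,0,0],"fingers":0.75},{"translation":[0,0,0],"twist":[0,0,0],"fingers":0.75},{"translation":[0,0,0],"twist":[0,0,0],"fingers":0.75},{"translation":[0,0,0],"twist":[0,0,0],"fingers":0.75}])

```text
time: 28.92
eef_pos: [0.6519, -0.1155, 0.0053]
tcp_rot: [1.0, 0.03, -0.0, 0.0]
contact_force: [-0.1, -0.2, -0.5]
opening: 0.874
finger_force: 0.0
```

Request:
arm_command(steps=[{"translation":[0,0,-0.05],"twist":[0,0,0],"fingers":0.75},{"translation":[0,0,-0.12],"twist":[0,0,0],"fingers":1},{"translation":[0,0,-0.2],"twist":[0,0,0],"fingers":1},{"translation":[0,0,-0.28],"twist":[0,0,0],"fingers":1},{"translation":[0.05,0,-0.3],"twist":[0,0,0],"fingers":1}])

```text
time: 29.55
eef_pos: [0.6913, -0.114, 0.2383]
tcp_rot: [1.0, 0.029, 0.005, 0.002]
contact_force: [-0.5, 0.7, -0.5]
opening: 0.999
finger_force: 0.0
```

Request:
arm_command(steps=[{"translation":[0.05,0,0],"twist":[0,0,0],"fingers":1},{"translation":[0.05,0,0],"twist":[0,0,0],"fingers":1},{"translation":[0.05,0,0],"twist":[0,0,0],"fingers":1},{"translation":[0.05,0,0],"twist":[0,0,0],"fingers":1},{"translation":[0.05,0,0],"twist":[0,0,0],"fingers":1}])

```text
time: 30.18
eef_pos: [0.7263, -0.1111, 0.2305]
tcp_rot: [1.0, 0.03, -0.0, 0.0]
contact_force: [0.0, -0.1, 0.4]
opening: 0.995
finger_force: 0.0
```

```bash
python3 - <<'E'
from look import *
B=box(.11,.064,.028,.04)
look([("conv",[CONV],(.659,-.2245,3.4)),("stack",[PACK,B],(.646,-.0065,3.4)),("trig",[TRIG],(.6525,-.1155,3.4))],"w9")
plan([(.50,-.24,.20,-17.4),(.41,-.338,.09,-17.4)])
E
```

```text
[ 0.7263 -0.1111  0.2305] 0.006
conv [0.6584, -0.2265, 5.34] 0.094
stack [0.6424, -0.0057, -0.5] 0.065
trig [0.6526, -0.1149, 3.78] 0.048
(0.5, -0.24, 0.2, -17.4) T [-0.3116, 0.1538, 0.0411] W [0.0003, 0.0006, 0.3464] rows>=4.2
(0.41, -0.338, 0.09, -17.4) T [-0.0754, 0.1606, 0.1467] W [0.0, 0.0, 0.0] rows>=2.8
```

Request:
arm_command(steps=[{"translation":[-0.065,0.032,0.008],"twist":[0,0,0.1],"fingers":1},{"translation":[-0.14,0.069,0.018],"twist":[0,0,0.22],"fingers":1},{"translation":[-0.215,0.106,0.028],"twist":[0,0,0.346],"fingers":1},{"translation":[-0.28,0.138,0.037],"twist":[0,0,0.346],"fingers":1},{"translation":[-0.312,0.154,0.041],"twist":[0,0,0.346],"fingers":1}])

```text
time: 30.85
eef_pos: [0.4975, -0.241, 0.1995]
tcp_rot: [0.988, -0.152, -0.001, 0.0]
contact_force: [0.0, 0.1, -0.6]
opening: 0.999
finger_force: 0.0
```

Request:
arm_command(steps=[{"translation":[-0.02,0.043,0.039],"twist":[0,0,0],"fingers":1},{"translation":[-0.045,0.096,0.088],"twist":[0,0,0],"fingers":1},{"translation":[-0.0755,0.1605,0.1467],"twist":[0,0,0],"fingers":1},{"translation":[-0.0755,0.1605,0.1467],"twist":[0,0,0],"fingers":1},{"translation":[-0.0755,0.1605,0.1467],"twist":[0,0,0],"fingers":1}])

```text
time: 31.48
eef_pos: [0.4102, -0.3384, 0.0903]
tcp_rot: [0.988, -0.151, -0.0, 0.0]
contact_force: [-0.3, -0.2, -0.2]
opening: 0.997
finger_force: 0.0
```

Request:
arm_command(steps=[{"translation":[0,0,0],"twist":[0,0,0],"fingers":1},{"translation":[0,0,0],"twist":[0,0,0],"fingers":1},{"translation":[0,0,0],"twist":[0,0,0],"fingers":1},{"translation":[0,0,0],"twist":[0,0,0],"fingers":1}])

```text
time: 31.98
eef_pos: [0.4105, -0.338, 0.0902]
tcp_rot: [0.989, -0.151, -0.0, 0.0]
contact_force: [0.2, 0.3, -0.2]
opening: 1.0
finger_force: 0.0
```

```bash
python3 - <<'E'
from look import *
look([("used",[PACK],(.388,-.3315,-17.4))],"w10",True)
plan([(.3975,-.3345,.013,-17.4)])
E
```

```text
[ 0.4105 -0.338   0.0902] 0.006
used [0.3882, -0.3318, -17.24] 0.095
(0.3975, -0.3345, 0.013, -17.4) T [-0.0177, 0.0006, 0.1027] W [0.0006, 0.0004, 0.0012] rows>=1.3
```

View pics/w10.png

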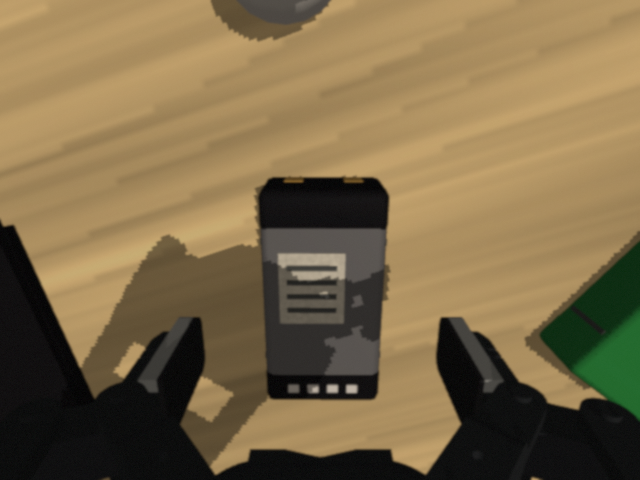

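Request:
arm_command(steps=[{"translation":[-0.008,0.0005,0.03],"twist":[0,0,0],"fingers":1},{"translation":[-0.0175,0.0005,0.075],"twist":[0,0,0],"fingers":1},{"translation":[-0.0175,0.0005,0.1027],"twist":[0,0,0],"fingers":1},{"translation":[-0.0175,0.0005,0.1027],"twist":[0,0,0],"fingers":1},{"translation":[-0.0175,0.0005,0.1027],"twist":[0,0,0],"fingers":1}])

```text
time: 32.65
eef_pos: [0.398, -0.3353, 0.0137]
tcp_rot: [0.989, -0.151, 0.0, 0.001]
contact_force: [0.2, -0.8, -0.8]
opening: 0.997
finger_force: 0.0
```

Request:
arm_command(grip_force=60, steps=[{"translation":[0,0,0],"twist":[0,0,0],"fingers":-1},{"translation":[0,0,0],"twist":[0,0,0],"fingers":-1},{"translation":[0,0,0],"twist":[0,0,0],"fingers":-1},{"translation":[0,0,0],"twist":[0,0,0],"fingers":-1},{"translation":[0,0,0],"twist":[0,0,0],"fingers":-1}])

```text
time: 33.28
eef_pos: [0.3984, -0.3358, 0.0145]
tcp_rot: [0.989, -0.151, 0.001, 0.001]
contact_force: [-0.3, -0.6, 5.7]
opening: 0.732
finger_force: 69.4
```

Request:
arm_command(steps=[{"translation":[0,0,-0.02],"twist":[0,0,0],"fingers":-1},{"translation":[0,0,-0.07],"twist":[0,0,0],"fingers":-1},{"translation":[0,0,-0.13],"twist":[0,0,0],"fingers":-1},{"translation":[0,0,-0.17],"twist":[0,0,0],"fingers":-1},{"translation":[0,0,-0.17],"twist":[0,0,0],"fingers":-1}])

```text
time: 33.9
eef_pos: [0.3984, -0.3355, 0.1429]
tcp_rot: [0.989, -0.151, 0.002, 0.002]
contact_force: [-0.5, -0.0, -4.6]
opening: 0.736
finger_force: 68.4
```

```bash
python3 - <<'E'
from look import *
p=read_camera("top"); M=mask(p); cv2.imwrite("pics/t2.png",p["pixels"][:,:,::-1])
C=[box(.144,.084,.016),(.062,.072,-.042,.042,0,.034)]
print(fit(p,p["R"],p["t"],C,(.413,-.119,np.radians(-5)),M=M))
plan([(.423,-.1199,.12,-5.2)])
E
```

```text
([0.4121, -0.1173, -5.49], np.float64(0.1))
(0.423, -0.1199, 0.12, -5.2) T [-0.0527, -0.2831, 0.0271] W [0.0008, 0.0001, -0.2026] rows>=3.5
```

Request:
arm_command(steps=[{"translation":[-0.011,-0.06,0.005],"twist":[0,0,-0.05],"fingers":-1},{"translation":[-0.025,-0.133,0.012],"twist":[0,0,-0.1],"fingers":-1},{"translation":[-0.039,-0.206,0.019],"twist":[0,0,-0.15],"fingers":-1},{"translation":[-0.049,-0.26,0.025],"twist":[0,0,-0.2026],"fingers":-1},{"translation":[-0.0525,-0.283,0.027],"twist":[0,0,-0.2026],"fingers":-1}])

```text
time: 34.58
eef_pos: [0.4207, -0.1168, 0.1165]
tcp_rot: [0.999, -0.044, -0.004, -0.002]
contact_force: [-0.4, 0.2, -4.0]
opening: 0.737
finger_force: 68.5
```

Request:
arm_command(steps=[{"translation":[0,0,0],"twist":[0,0,0],"fingers":-1},{"translation":[0,0,0],"twist":[0,0,0],"fingers":-1},{"translation":[0,0,0],"twist":[0,0,0],"fingers":-1},{"translation":[0,0,0],"twist":[0,0,0],"fingers":-1},{"translation":[0,0,0],"twist":[0,0,0],"fingers":-1}])

```text
time: 35.2
eef_pos: [0.4233, -0.1207, 0.1201]
tcp_rot: [0.999, -0.046, -0.0, 0.0]
contact_force: [0.2, 0.4, -3.4]
opening: 0.735
finger_force: 68.5
```

```bash
python3 - <<'E'
from look import *
look([],"w11",True)
plan([(.4234,-.1200,.055,-5.2)])
E
```

```text
[ 0.4233 -0.1207  0.1201] 0.004
(0.4234, -0.12, 0.055, -5.2) T [0.0002, -0.0009, 0.0868] W [0.0004, 0.0006, -0.0006] rows>=1.0
```

View pics/w11.png

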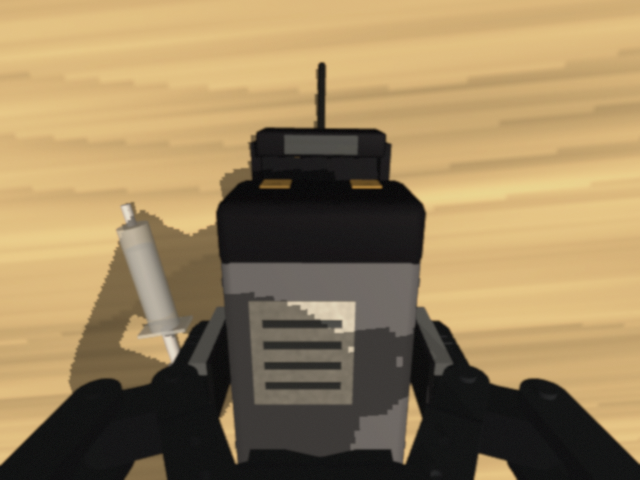

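Request:
arm_command(steps=[{"translation":[0,-0.0009,0.025],"twist":[0,0,0],"fingers":-1},{"translation":[0,-0.0009,0.06],"twist":[0,0,0],"fingers":-1},{"translation":[0,-0.0009,0.0868],"twist":[0,0,0],"fingers":-1},{"translation":[0,-0.0009,0.0868],"twist":[0,0,0],"fingers":-1},{"translation":[0,-0.0009,0.0868],"twist":[0,0,0],"fingers":-1}])

```text
time: 35.88
eef_pos: [0.424, -0.12, 0.0558]
tcp_rot: [0.999, -0.045, 0.0, 0.0]
contact_force: [0.6, -0.2, -3.2]
opening: 0.733
finger_force: 68.3
```

Request:
arm_command(steps=[{"translation":[0,0,0],"twist":[0,0,0],"fingers":-1},{"translation":[0,0,0],"twist":[0,0,0],"fingers":-1},{"translation":[0,0,0],"twist":[0,0,0],"fingers":-1}])

```text
time: 36.25
eef_pos: [0.4235, -0.1197, 0.0554]
tcp_rot: [0.999, -0.045, 0.0, 0.0]
contact_force: [-0.4, 0.4, -3.8]
opening: 0.733
finger_force: 68.3
```

```bash
python3 - <<'E'
from look import *
s,p=pickle.load(open("w11.pkl","rb"));R,t=wristRt(p,s)
# cradle contact block far edge (z=.034 top) and far base edge; pack far bottom edge
g=p["pixels"].astype(int)[:,290:350].mean(1)
for v in list(range(122,166,2))+list(range(170,200,2)): print(v,g[v].round().astype(int),[round(float(ray(p,321,v,z,R,t)[0]),4) for z in (0,.034,.1056,.1456)])
plan([(.4234,-.1200,.032,-5.2)])
E
```

```text
122 [170 142  97] [0.4921, 0.4939, 0.4976, 0.4997]
124 [171 143  97] [0.4909, 0.4929, 0.4969, 0.4992]
126 [161 135  92] [0.4897, 0.4918, 0.4962, 0.4986]
128 [83 69 47] [0.4885, 0.4908, 0.4955, 0.4981]
130 [15 13 12] [0.4873, 0.4897, 0.4948, 0.4976]
132 [20 19 19] [0.4861, 0.4887, 0.4941, 0.4971]
134 [41 39 38] [0.4849, 0.4876, 0.4933, 0.4965]
136 [75 74 70] [0.4837, 0.4866, 0.4926, 0.496]
138 [81 80 75] [0.4825, 0.4855, 0.4919, 0.4955]
140 [80 79 74] [0.4813, 0.4845, 0.4912, 0.4949]
142 [79 78 73] [0.4801, 0.4834, 0.4904, 0.4944]
144 [80 79 74] [0.4789, 0.4824, 0.4897, 0.4938]
146 [81 80 75] [0.4776, 0.4813, 0.489, 0.4933]
148 [81 80 75] [0.4764, 0.4802, 0.4883, 0.4927]
150 [81 79 74] [0.4752, 0.4791, 0.4875, 0.4922]
152 [78 76 71] [0.4739, 0.4781, 0.4868, 0.4916]
154 [50 48 46] [0.4727, 0.477, 0.486, 0.4911]
156 [23 21 20] [0.4714, 0.4759, 0.4853, 0.4905]
158 [28 26 26] [0.4702, 0.4748, 0.4846, 0.49]
160 [29 28 28] [0.4689, 0.4737, 0.4838, 0.4894]
162 [29 28 28] [0.4677, 0.4726, 0.4831, 0.4889]
164 [29 28 28] [0.4664, 0.4715, 0.4823, 0.4883]
170 [23 21 22] [0.4626, 0.4682, 0.48, 0.4866]
172 [19 18 19] [0.4613, 0.4671, 0.4793, 0.4861]
174 [18 17 18] [0.4601, 0.466, 0.4785, 0.4855]
176 [18 17 18] [0.4588, 0.4649, 0.4777, 0.4849]
178 [18 17 17] [0.4575, 0.4638, 0.477, 0.4844]
180 [17 15 14] [0.4562, 0.4626, 0.4762, 0.4838]
182 [13 12 11] [0.4549, 0.4615, 0.4754, 0.4832]
184 [13 12 11] [0.4536, 0.4604, 0.4746, 0.4826]
186 [12 11 11] [0.4523, 0.4592, 0.4739, 0.482]
188 [11 11 11] [0.451, 0.4581, 0.4731, 0.4815]
190 [11 11 11] [0.4497, 0.4569, 0.4723, 0.4809]
192 [11 11 11] [0.4483, 0.4558, 0.4715, 0.4803]
194 [12 11 11] [0.447, 0.4546, 0.4707, 0.4797]
196 [12 10 11] [0.4457, 0.4535, 0.4699, 0.4791]
198 [12 11 11] [0.4444, 0.4523, 0.4691, 0.4785]
(0.4234, -0.12, 0.032, -5.2) T [-0.0002, 0.0003, 0.0312] W [0.0006, -0.0, -0.0001] rows>=0.4
```

```bash
python3 - <<'E'
from look import *
_,p=pickle.load(open("w11.pkl","rb")); im=cv2.imread("pics/w4.png")[:,:,::-1]
S=Ro.from_euler("z",-5,degrees=True)*Ro.from_euler("x",180,degrees=True)
q=S*Ro.from_rotvec(np.radians(60*np.array([.0021,-.0054,-.0004]))).inv()
s=dict(eef_pos=np.array([.42481,-.12164,.10306]),tcp_rot=q.as_quat());R,t=wristRt(p,s)
f=lambda u,v,z:[round(float(a),4) for a in ray(p,u,v,z,R,t)[:2]]
def col(a,b,r0,r1,zs):
    g=im[:,a:b].astype(int).mean((1,2))
    print((a,b),[(v,int(g[v])) for v in range(r0,r1,2)])
col(256,261,350,396,0); col(383,388,350,396,0); col(300,345,126,176,0); col(300,345,205,222,0); col(300,345,352,392,0)
for v in (134,136,138,162,164,166,168,170,212,360,364,368,372,376,380,384,386,388): print(v,[f(320,v,z) for z in (0,.016,.034,.05)])
E
```

```text
(256, 261) [(350, 12), (352, 11), (354, 12), (356, 10), (358, 10), (360, 8), (362, 8), (364, 11), (366, 9), (368, 40), (370, 103), (372, 133), (374, 144), (376, 148), (378, 152), (380, 153), (382, 153), (384, 146), (386, 138), (388, 136), (390, 137), (392, 139), (394, 141)]
(383, 388) [(350, 158), (352, 157), (354, 157), (356, 157), (358, 154), (360, 150), (362, 147), (364, 143), (366, 142), (368, 142), (370, 140), (372, 137), (374, 135), (376, 134), (378, 136), (380, 138), (382, 141), (384, 143), (386, 143), (388, 141), (390, 141), (392, 141), (394, 142)]
(300, 345) [(126, 112), (128, 112), (130, 113), (132, 99), (134, 34), (136, 9), (138, 14), (140, 28), (142, 59), (144, 69), (146, 68), (148, 67), (150, 67), (152, 68), (154, 69), (156, 68), (158, 67), (160, 64), (162, 35), (164, 14), (166, 15), (168, 16), (170, 10), (172, 8), (174, 10)]
(300, 345) [(205, 20), (207, 19), (209, 20), (211, 21), (213, 59), (215, 94), (217, 96), (219, 96), (221, 96)]
(300, 345) [(352, 87), (354, 89), (356, 90), (358, 90), (360, 88), (362, 51), (364, 19), (366, 19), (368, 18), (370, 30), (372, 89), (374,
[... 838 characters left out ...]
 [0.346, -0.1147], [0.3586, -0.1158], [0.3698, -0.1168]]
364 [[0.3315, -0.1135], [0.3429, -0.1145], [0.3558, -0.1156], [0.3672, -0.1165]]
368 [[0.3282, -0.1132], [0.3398, -0.1142], [0.3529, -0.1153], [0.3646, -0.1163]]
372 [[0.3248, -0.1129], [0.3367, -0.1139], [0.3501, -0.1151], [0.3619, -0.1161]]
376 [[0.3215, -0.1126], [0.3336, -0.1136], [0.3472, -0.1148], [0.3592, -0.1158]]
380 [[0.3181, -0.1123], [0.3304, -0.1134], [0.3442, -0.1146], [0.3565, -0.1156]]
384 [[0.3147, -0.112], [0.3272, -0.1131], [0.3413, -0.1143], [0.3538, -0.1154]]
386 [[0.313, -0.1119], [0.3256, -0.1129], [0.3398, -0.1142], [0.3525, -0.1152]]
388 [[0.3112, -0.1117], [0.324, -0.1128], [0.3383, -0.114], [0.3511, -0.1151]]
```

```bash
python3 - <<'E'
from look import *
s,p=pickle.load(open("w10.pkl","rb"));R,t=wristRt(p,s); g=p["pixels"][:,295:350].astype(int).mean((1,2))
a=np.array([np.cos(np.radians(-17.3)),np.sin(np.radians(-17.3))])
X=lambda v:round(float((ray(p,322,v,.04,R,t)[:2]-np.array([.3984,-.3358]))@a),4)
for v in list(range(222,234))+list(range(370,380))+list(range(392,404)): print(v,int(g[v]),X(v))
E
```

```text
222 17 0.0379
223 16 0.0374
224 16 0.0369
225 16 0.0363
226 18 0.0358
227 30 0.0353
228 54 0.0348
229 76 0.0343
230 84 0.0338
231 85 0.0333
232 85 0.0327
233 85 0.0322
370 62 -0.048
371 62 -0.0487
372 62 -0.0494
373 60 -0.05
374 51 -0.0507
375 32 -0.0514
376 16 -0.052
377 11 -0.0527
378 11 -0.0534
379 12 -0.054
392 70 -0.0629
393 44 -0.0636
394 21 -0.0643
395 14 -0.065
396 14 -0.0657
397 17 -0.0663
398 36 -0.067
399 74 -0.0677
400 110 -0.0684
401 128 -0.0691
402 133 -0.0698
403 134 -0.0705
```

```bash
python3 - <<'E'
from h import *
plan([(.4196,-.1202,.034,-5.2)])
E
```

```text
(0.4196, -0.1202, 0.034, -5.2) T [-0.0052, 0.0011, 0.0285] W [0.0006, -0.0, -0.0001] rows>=0.3
```

Request:
arm_command(steps=[{"translation":[-0.005,0.001,0],"twist":[0,0,0],"fingers":-1},{"translation":[-0.005,0.001,0.014],"twist":[0,0,0],"fingers":-1},{"translation":[-0.005,0.001,0.028],"twist":[0,0,0],"fingers":-1},{"translation":[-0.005,0.001,0.028],"twist":[0,0,0],"fingers":-1},{"translation":[-0.005,0.001,0.028],"twist":[0,0,0],"fingers":-1}])

```text
time: 36.88
eef_pos: [0.4195, -0.12, 0.0337]
tcp_rot: [0.999, -0.045, -0.001, 0.0]
contact_force: [-0.2, 0.7, -4.4]
opening: 0.733
finger_force: 68.4
```

```bash
python3 - <<'E'
from h import *
plan([(.4196,-.1202,.0245,-5.2)])
E
```

```text
(0.4196, -0.1202, 0.0245, -5.2) T [0.0002, 0.0002, 0.0123] W [0.0001, 0.0011, -0.0] rows>=0.1
```

Request:
arm_command(steps=[{"translation":[0,0,0.004],"twist":[0,0,0],"fingers":-1},{"translation":[0,0,0.008],"twist":[0,0,0],"fingers":-1},{"translation":[0,0,0.011],"twist":[0,0,0],"fingers":-1},{"translation":[0,0,0.011],"twist":[0,0,0],"fingers":-1}])

```text
time: 37.38
eef_pos: [0.4193, -0.1199, 0.0254]
tcp_rot: [0.999, -0.045, -0.001, 0.0]
contact_force: [0.4, -1.3, -3.5]
opening: 0.733
finger_force: 68.4
```

Request:
arm_command(steps=[{"translation":[0,0,0.002],"twist":[0,0,0],"fingers":-1},{"translation":[0,0,0.002],"twist":[0,0,0],"fingers":-1}])

```text
time: 37.62
eef_pos: [0.4197, -0.1202, 0.0246]
tcp_rot: [0.999, -0.045, -0.0, 0.0]
contact_force: [-1.8, 0.0, -0.2]
opening: 0.739
finger_force: 68.8
```

Request:
arm_command(steps=[{"translation":[0,0,0],"twist":[0,0,0],"fingers":1},{"translation":[0,0,0],"twist":[0,0,0],"fingers":1},{"translation":[0,0,0],"twist":[0,0,0],"fingers":1},{"translation":[0,0,0],"twist":[0,0,0],"fingers":1}])

```text
time: 38.12
eef_pos: [0.4196, -0.1201, 0.0243]
tcp_rot: [0.999, -0.045, -0.0, 0.0]
contact_force: [-0.6, -0.2, 0.2]
opening: 0.996
finger_force: 0.0
```

Request:
arm_command(steps=[{"translation":[0,0,-0.04],"twist":[0,0,0],"fingers":1},{"translation":[0,0,-0.11],"twist":[0,0,0],"fingers":1},{"translation":[0.03,0,-0.19],"twist":[0,0,0],"fingers":1},{"translation":[0.06,0,-0.27],"twist":[0,0,0],"fingers":1},{"translation":[0.09,0,-0.33],"twist":[0,0,0],"fingers":1}])

```text
time: 38.75
eef_pos: [0.4877, -0.1262, 0.2746]
tcp_rot: [0.999, -0.045, 0.001, 0.001]
contact_force: [0.3, -0.4, 0.2]
opening: 0.997
finger_force: 0.0
```

Request:
arm_command(steps=[{"translation":[0.06,0,-0.05],"twist":[0,0,0],"fingers":1},{"translation":[0.12,0,-0.1],"twist":[0,0,0],"fingers":1},{"translation":[0.12,0,-0.1],"twist":[0,0,0],"fingers":1},{"translation":[0.12,0,-0.1],"twist":[0,0,0],"fingers":1},{"translation":[0.12,0,-0.1],"twist":[0,0,0],"fingers":1}])

```text
time: 39.38
eef_pos: [0.5751, -0.1339, 0.3446]
tcp_rot: [0.999, -0.046, -0.002, -0.0]
contact_force: [-0.3, 0.5, -0.2]
opening: 0.997
finger_force: 0.0
```

```bash
python3 - <<'E'
from look import *
B=box(.11,.064,.028,.04)
look([("inp",[INP],(.633,.2115,3.4)),("conv",[CONV],(.659,-.2245,3.4)),("stack",[PACK,B],(.646,-.0065,3.4)),("trig",[TRIG],(.6525,-.1155,3.4)),("cradle",CR,(.412,-.119,-5.2))],"w12")
s,p=pickle.load(open("w12.pkl","rb"))
for n in ["syringe","gel_jar","tape_roll","amplifier","pack_charged"]:
    R,t=wristRt(p,s); print(n,[(ray(p,r["point"][1],r["point"][0],.02,R,t)[:2].round(3).tolist(),round(r["conf"],2)) for r in recognise(p,n)])
a,b=pickle.load(open("d.pkl","rb"))["top"],read_camera("top"); df=cv2.absdiff(a["pixels"],b["pixels"]).max(2)
for n,u,v in (("syr",299,292),("tape",147,221),("jar",445,223),("green",511,322)): print(n,df[v-30:v+30,u-14:u+14].mean().round(1))
E
```

```text
[ 0.5751 -0.1339  0.3446] 0.005
inp [0.634, 0.2141, 3.58] 0.017
conv [0.6587, -0.2249, 3.57] 0.092
stack [0.6438, -0.008, 3.19] 0.1
trig [0.6535, -0.1149, 4.05] 0.022
cradle [0.4141, -0.1196, -4.51] 0.112
syringe [([0.62, 0.198], 0.68), ([0.393, -0.009], 0.63)]
gel_jar [([0.553, -0.374], 0.82)]
tape_roll [([0.648, 0.005], 0.17)]
amplifier [([0.649, 0.0], 0.83)]
pack_charged [([0.667, -0.036], 0.76), ([0.31, -0.501], 0.64)]
syr 69.7
tape 11.1
jar 11.3
green 9.5
```

```bash
python3 -c "
from plant import *
print(sign_off())"
```

```text
the job is handed in; nothing more can be done
None
```

I handed the job in at about 39 s of robot time. My last measurements put the charged pack, with the amplifier squarely on top, about 3 mm from the midpoint between input box and converter. The trigger box is within about 3 mm of its midpoint. The used pack is seated in the cradle. The jar and tape roll look unmoved in before-and-after pictures; in the closing check the arm likely hid the syringe from the top camera, and the wrist camera put it within about 7 mm of its start. No verdict on the job came back.

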